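# Weigh out brass spacer rings on a spring scale

## Robot

A 7-joint arm with a two-finger parallel gripper is mounted at the origin on a cart in front of the work surface, level with it; the furniture and walls round the work are solid. World frame = base frame: x ahead of the robot, y to its left, z up, the work surface at z = 0. Lengths are in mm, angles in rad, forces in N, time in s.
With the tool pointing down it reaches from about 400 to 850 mm from the base axis. Payload 4.4 kg.
Tool frame: the origin (TCP) lies between the finger pads; the fingertips stand 25 mm ahead of it and the grasp point (between the pads) lies 6 mm ahead of it; z points along the fingers, y is the direction in which the jaws open and shut (so a half turn about z gives the same grasp; the last joint's range is limited). The gripper opens to 94 mm and grips with 3 to 60 N. Pads are 16 mm wide; open, the fingers measure 119 mm over their backs; the gripper's body (75 mm by 177 mm) begins 78 mm behind the grasp point.
Start: joints at [1.173, 0.628, 0.038, 1.517, -0.027, 0.996, -0.02], TCP at [211.762, -614.552, 230.478] pointing down, gripper open.
Joint ranges: [-3.06, 3.06], [-0.37, 2.12], [-1.25, 1.32], [0.18, 2.47], [-1.1, 4.24], [0.23, 1.98], [-2.94, 2.94]. Speed limits (rad/s): [2.57, 2.57, 3.14, 3.14, 3.14, 3.14, 3.14].

## Interface

Orientations are given as a 3x3 rotation matrix whose columns are the frame's x, y, z axes.
In Python, from rig import * gives the robot as it stands. The module is installed in compiled form; this text tells all that it offers.
- The arm moves only by the tool drive_tool, never from a script. Its argument "plan" is a list that holds one entry, the list of rows, each a list of 5 numbers: the shift along the tool's x, y, z in cm, then the turn about the tool's z in degrees, then the opening, from -1 (shut) to 1 (fully open), so that 0 is half open. A call has exactly 5 rows; each row shifts and turns the commanded pose from where the row before left it, along the tool's axes as they then stand; what a row does not reach is not made up. A row lasts 1/10 s, in which the tool goes at most 50 mm and 8.59 degrees, less where a joint would pass 70% of its speed; a pose out of reach is approached as far as the arm can. A call is refused whole if a number of a shift passes 5 or a number of a turn 8.59, either way. A call with a gripper value outside its range is refused whole. The fingers move at their own pace and stop on an object; the grip force is fixed at half the most. Time passes only in rows, so rows that do not move let the fingers close, or fill a call up. It gives the time, the measured TCP pose, the force and the opening at its end, in the units of the state.
- get_obs(): the state, without advancing time (a new reading comes with each control period).
- get_image(name): name is "side" or "top"; returns the picture (384x512x3 uint8, red, green, blue); there is no depth.
- camera_params(name): a dict with "fx", "fy", "cx", "cy" (pixels), "k1" (the pictures are not rectified: a ray, as slopes to the right and down, at radius r is drawn at 1 + k1 r^2 times it, then the intrinsics apply), "rvec" (rotation vector, rad) and "tvec" (3), from world to camera coordinates, as OpenCV has them. Camera axes: x right, y down, z forward; pixel columns grow to the right and rows downward; lengths in mm; the calibration is good to about 2 mm. A picture is of the moment at which its call begins. camera_params takes no time and is no camera call.
- close_job(): hands the job in, once; it reports no verdict.
Trained networks look in the newest picture that a camera, given by its name, has taken for a name from the list of things; names that differ only in an ending like _2 or _b are one class to them, and where a whole thing is asked for, a point or a joint stands for the part that bears it (a point fixed in the world has none). Each returns a list of dicts, best first, with "confidence" (0 to 1); they miss things now and then, are a little off and sometimes report something else, mostly with a low value. They report only what shows in the picture. A call takes as long as a camera call. They do not tell look-alikes from the thing itself.
- boxes_of(camera, query): "position" ([x, y, z] in mm, in world coordinates, good to about 4 mm: the middle of the surface that is visible of it).
- spot_point(camera, query): "position" ([x, y, z] in mm, in world coordinates, good to about 4 mm: a listed point, or the origin of a listed thing).
The state is a dict: "t": time; "joint_positions": joint angles; "qvel": joint speeds; "joint_torque": joint torques, N m; "tcp_pos": TCP position; "ee_rot": TCP orientation; "ft_force": force on the tool from outside, world axes, zero at the start; "torque": the same for the moment, N m; "grip_width": finger opening in mm.
Only numpy, scipy, OpenCV 4.12 (cv2) and the standard library are available. Lean on these libraries where they do the work, as an engineer would, in place of code of your own. Each camera call takes 0.05 s, during which the arm holds its last target. There are 200 camera calls.

## Task

Weigh out a set of brass spacer rings: thread them one at a time down over the post on the spring scale's dish, easing each one down gently until it rests (not dropping it), until the scale's pointer comes to rest in the green field. The post is off the middle of the dish in an unknown direction, so feel for it with a light touch: never push the pointer into the red field or force the scale; leave the green slider as it is set, leave the rings you do not need on the bench where they are, and do not disturb the spool, jar and tape.

Things in the scene. Friction and masses are not known exactly. Their poses are not given: they have to be found in the camera images.
- scale_foot (a point): Green box-shaped spring scale, fixed to the bench: base 130x130 mm, housing 110x110 mm up to 95 mm high. The point is the middle of its underside, on the bench; x and y are its horizontal axes, and its front with the gauge faces its own -x.
- scale: The whole scale, with its moving pan and dish; same origin as scale_foot. A steel post (12 mm thick, 46 mm high above the dish, top edge chamfered 1.5 mm) stands up from the dish, not in its middle but 6 mm off it. The dish swivels stiffly (about 5 N sideways at the post turns it), so the direction of this offset differs each time and is not measured: find it by feel or by eye.
- dish_middle (a point): Middle of the upper face of the round aluminium dish (92 mm across, 6 mm thick, no rim) on top of the scale, beside the post (see scale). It sinks with the pan: it is 155 mm above the bench less the value of joint pan, always straight above scale_foot.
- pan (a joint): How far the pan has sunk, in m: 0 when empty, 0.045 at the lower stop, growing downward. Sprung, 180 N per m, damped. Each ring adds 0.0071 to 0.0080. The black pointer on the front of the scale moves with it; it enters the red field at the bottom of the gauge at 0.036.
- mark (a joint): Where on the gauge the green field (a stiff green slider on the front of the scale, 8 mm high) is set, differently each time: the pan's sink, in m, at which the pointer is level with the middle of the field. The pointer is in the field from 0.004 above to 0.004 below this value. Not to be shifted.
- pointer (a point): The black pointer's bar, 34 mm wide, 3 mm high, in front of the gauge; it moves down with the pan.
- green_mark (a point): Middle of the green field on the gauge.
- ring_1_center (a point): Brass spacer ring lying flat on the bench: 48 mm outside, 15 mm hole, 12 mm high, about 0.14 kg (a few percent either way); each sinks the pan by 7.1 to 8.0 mm. The point is its centre, half-way up; z is its axis. The four rings are alike.
- ring_1: The same brass ring as ring_1_center; origin in the middle of its underside.
- ring_2_center (a point): Brass spacer ring lying flat on the bench: 48 mm outside, 15 mm hole, 12 mm high, about 0.14 kg (a few percent either way); each sinks the pan by 7.1 to 8.0 mm. The point is its centre, half-way up; z is its axis. The four rings are alike.
- ring_2: The same brass ring as ring_2_center; origin in the middle of its underside.
- ring_3_center (a point): Brass spacer ring lying flat on the bench: 48 mm outside, 15 mm hole, 12 mm high, about 0.14 kg (a few percent either way); each sinks the pan by 7.1 to 8.0 mm. The point is its centre, half-way up; z is its axis. The four rings are alike.
- ring_3: The same brass ring as ring_3_center; origin in the middle of its underside.
- ring_4_center (a point): Brass spacer ring lying flat on the bench: 48 mm outside, 15 mm hole, 12 mm high, about 0.14 kg (a few percent either way); each sinks the pan by 7.1 to 8.0 mm. The point is its centre, half-way up; z is its axis. The four rings are alike.
- ring_4: The same brass ring as ring_4_center; origin in the middle of its underside.
- red_spool: Bystander: spool of red thread, 50 mm across, 60 mm high; origin at the middle of its underside.
- rivet_jar: Bystander: small clear jar of rivets with a black lid, 55 mm across, 55 mm high; origin at the middle of its underside.
- tape_roll: Bystander: roll of tan paper tape lying flat, 77 mm across, 19 mm high; origin at the middle of its underside.
There are look-alikes about, which are no part of the job. There is more than one size of the scale; the job needs the largest.

How it is judged:
By the outcome, as a careful person would: the job done as asked, in the order asked, and still so for the second after the job is handed in, with the robot touching nothing.
It also fails if it takes over 72 s, if anything falls off the work surface, if the arm or the gripper's body presses on something with over 40 N, if the wrist force passes 120 N, or if a joint passes its speed limit or range.

## Working session

There is one attempt and no reset: what is moved stays moved. The work goes in short steps, Python scripts to look and compute and a tool call to move; the robot and the scene stay as the last step left them, time stands still between calls to the robot, and variables do not carry over. Pictures are saved under pics/ and viewed, about 8 in all and at most 12, crops included, and the job is handed in when it is done.

Besides the shell and the picture viewer there is one more tool, called after "Call:" as a command line: name --argument value ..., lists and objects as JSON in quotes. drive_tool: Moves the arm, as the interface text tells. Its arguments: {"type":"object","properties":{"plan":{"type":"array","items":{"type":"array","items":{"type":"array","items":{"type":"number"}}}}},"required":["plan"]}

```bash
mkdir -p pics
cat > h.py <<'E'
from rig import *
import numpy as np, cv2
def cam(n):
    p=camera_params(n); R=cv2.Rodrigues(np.array(p["rvec"],float))[0]; return p,R,np.array(p["tvec"],float).ravel()
def proj(n,X):
    p,R,t=cam(n); c=R@np.array(X,float)+t; s=c[:2]/c[2]; s=s*(1+p["k1"]*(s@s)); return np.array([p["fx"]*s[0]+p["cx"],p["fy"]*s[1]+p["cy"]])
def ray(n,u,v):
    p,R,t=cam(n); d=np.array([(u-p["cx"])/p["fx"],(v-p["cy"])/p["fy"]]); s=d.copy()
    for _ in range(20): s=d/(1+p["k1"]*(s@s))
    return -R.T@t, R.T@np.array([s[0],s[1],1])
def atz(n,u,v,z):
    o,d=ray(n,u,v); return o+d*(z-o[2])/d[2]
def save(n,name,crop=None,k=1):
    im=get_image(n)
    if crop: a,b,c,d=crop; im=im[b:d,a:c]
    im=cv2.resize(im,None,fx=k,fy=k,interpolation=cv2.INTER_CUBIC); cv2.imwrite("pics/"+name,im[:,:,::-1])
E
python3 - <<'E'
from h import *
np.set_printoptions(precision=1,suppress=True)
a=get_image("side");b=get_image("top")
cv2.imwrite("pics/a.png",a[:,:,::-1]);cv2.imwrite("pics/b.png",b[:,:,::-1])
for c in("side","top"):
    p,R,t=cam(c); print(c,-R.T@t,R[2],p["fx"],p["k1"])
    for q in("scale","dish_middle","ring_1_center","green_mark","pointer"):
        for r in spot_point(c,q): print(c,q,np.array(r["position"]),round(r["confidence"],2),proj(c,r["position"]))
o=get_obs();print(o["t"],o["tcp_pos"],o["ee_rot"],o["ft_force"],o["grip_width"])
E
```

```text
side [ 482.7 -753.4  704.6] [ 0.1  0.8 -0.5] 348.5107561367619 -0.009180062727385549
side scale [ 704.7 -183.1   -1.1] 0.79 [322.  295.5]
side scale [558.4 153.5   2.2] 0.57 [250.5 218.3]
side scale [687.6 363.   -1.8] 0.56 [278.4 183. ]
side dish_middle [ 704.6 -184.4  104.1] 0.69 [325.9 266. ]
side dish_middle [685.1 364.4 105.7] 0.6 [278.2 157.9]
side ring_1_center [441.1 -55.7   2.9] 0.6 [216.1 267.7]
side pointer [ 661.5 -189.8   54.5] 0.92 [307.2 284.1]
side pointer [497.1 134.7  82.1] 0.82 [230.8 203.3]
side pointer [648.4 342.5  58.4] 0.73 [269.1 172.9]
top [ 459.3  110.4 1287.8] [ 0.1  0.  -1. ] 480.00693828008565 0.053370025115290216
top scale [687.9 365.6   1.5] 0.76 [163.4 151. ]
top scale [ 705.5 -179.3   -0.4] 0.66 [364.9 145.3]
top dish_middle [ 708.  -177.6  107.2] 0.97 [374.  136.1]
top dish_middle [562.  151.3 155.3] 0.96 [240.2 192.5]
top dish_middle [680.8 364.7 105.9] 0.96 [155.5 146.4]
top ring_1_center [438.7 -53.7   6. ] 0.68 [319.2 244.2]
top ring_1_center [679.6   2.4  -0.5] 0.34 [297.5 154.7]
top green_mark [680.5   1.1  -1.6] 0.59 [298.  154.4]
top green_mark [ 449.7 -164.1    2.6] 0.38 [360.8 240.3]
top pointer [645.9 343.7  54. ] 0.91 [167.6 163.5]
top pointer [499.2 138.5  84.4] 0.8 [246.1 220. ]
top pointer [ 661.5 -192.9   53.8] 0.64 [375.2 158.2]
0.6 [ 211.7 -614.6  230.5] [[ 0.9  0.3  0. ]
 [ 0.3 -0.9 -0. ]
 [ 0.   0.  -1. ]] [-0.4  0.2  0.2] 94.06950160787018
```

View pics/a.png

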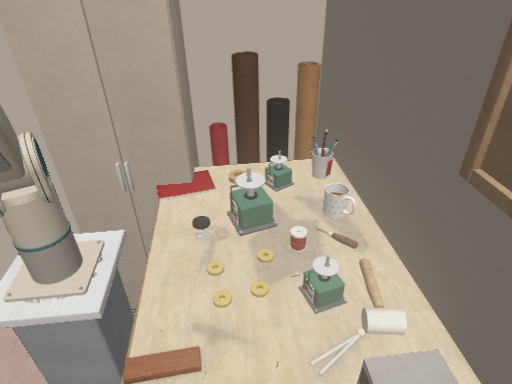

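View pics/b.png

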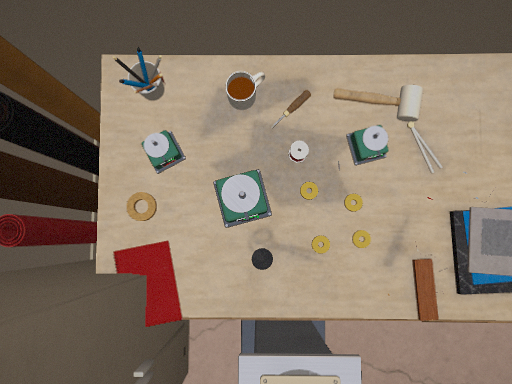

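The largest scale is the one at top pixel (242,195), side (250,205). The smaller look-alikes are at top (368,143) and (163,150). The tan tape roll at top (141,206) could be taken for a ring. The four brass rings are at top (309,190), (353,202), (320,244) and (361,239). I'll check the scale in one close crop and measure the rings by colour.

Run:
```python
from h import *
np.set_printoptions(precision=1,suppress=True)
a=get_image("side");b=get_image("top")
A=cv2.resize(a[160:240,215:285],None,fx=5.5,fy=5.5,interpolation=cv2.INTER_CUBIC)
B=cv2.resize(b[160:240,207:277],None,fx=5.5,fy=5.5,interpolation=cv2.INTER_CUBIC)
cv2.imwrite("pics/c.png",np.hstack([A,B])[:,:,::-1])
for n,im in(("top",b),("side",a)):
    h=cv2.cvtColor(im,cv2.COLOR_RGB2HSV); m=cv2.inRange(h,(20,120,70),(32,255,255))
    k,l,s,c=cv2.connectedComponentsWithStats(m)
    for i in range(1,k):
        if s[i,4]>40:
            cnt=cv2.findContours((l==i).astype(np.uint8),cv2.RETR_EXTERNAL,cv2.CHAIN_APPROX_NONE)[0][0]
            e=cv2.fitEllipse(cnt); print(n,s[i],e, atz(n,*e[0],9 if n=="top" else 8), atz(n,*c[i],10))
for c in ("top","side"):
    for q in("ring_1","scale_foot","green_mark","mark","rivet_jar","red_spool","tape_roll"):
        for r in spot_point(c,q) if q!="mark" else []: print(c,q,np.array(r["position"]),round(r["confidence"],2))
o=get_obs();print(o["t"]);print(repr(o["ee_rot"]))
```

```text
top [300 182  18  18 222] ((308.6114501953125, 190.26907348632812), (16.806411743164062, 17.066858291625977), 94.3541259765625) [582.  -26.2   9. ] [581.8 -26.1  10. ]
top [345 194  18  17 221] ((353.16888427734375, 202.024658203125), (16.734834671020508, 16.973709106445312), 111.64982604980469) [ 551.  -144.1    9. ] [ 550.9 -143.9   10. ]
top [353 230  18  18 226] ((361.2462158203125, 238.5845947265625), (16.766368865966797, 17.3780517578125), 138.1683807373047) [ 454.3 -164.     9. ] [ 454.4 -163.8   10. ]
top [312 236  18  17 225] ((320.3322448730469, 244.0379638671875), (16.64069938659668, 17.31580352783203), 110.46673583984375) [439.3 -56.3   9. ] [439.3 -56.1  10. ]
top ring_1 [441.6 -54.2  -1.6] 0.75
top ring_1 [ 553.  -145.1   -0.6] 0.73
top ring_1 [ 451.2 -163.8   -1. ] 0.66
top ring_1 [584.5 -22.8   0.2] 0.55
top scale_foot [680.7 361.8  -3.1] 0.71
top scale_foot [ 701.6 -180.1   -4.1] 0.63
top rivet_jar [401.2  98.9  -0.6] 0.57
top red_spool [682.6   2.   -0.1] 0.66
top tape_roll [539.7 417.6  -1. ] 0.95
side ring_1 [583.3 -20.7  -1.7] 0.76
side ring_1 [ 547.4 -145.4   -1. ] 0.61
side ring_1 [437.5 -60.5   1.8] 0.54
side ring_1 [ 453.3 -165.    -0.3] 0.5
side scale_foot [685.4 363.    3.1] 0.72
side scale_foot [ 705.9 -180.3   -1.6] 0.59
side rivet_jar [400.6  98.6  -9.1] 0.67
side red_spool [684.8   4.8   1. ] 0.8
side red_spool [583.1 -25.6   6.2] 0.7
side red_spool [557.1 150.1 155.4] 0.65
side red_spool [400.1  97.2  -5.3] 0.59
side tape_roll [533.8 421.9   4.4] 0.5
1.3
array([[ 0.9,  0.3,  0. ],
       [ 0.3, -0.9, -0. ],
       [ 0. ,  0. , -1. ]])
```

View pics/c.png

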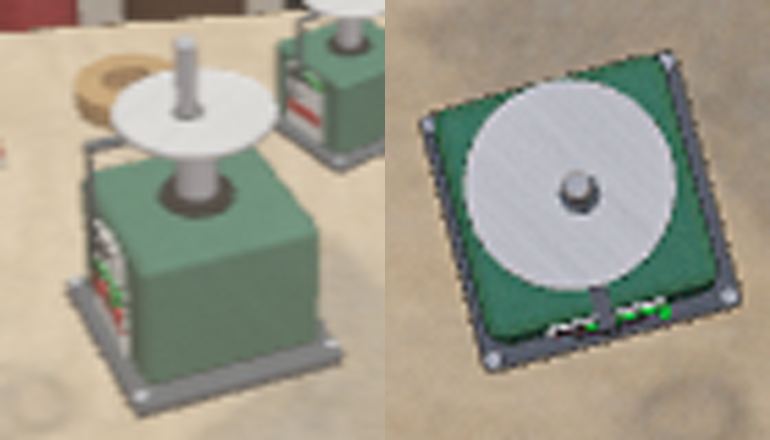

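Run:
```python
from h import *
np.set_printoptions(precision=1,suppress=True,linewidth=250)
a=get_image("side");b=get_image("top")
D={}
for n,im,box in(("top",b,(218,268,165,220)),("side",a,(228,272,160,200))):
    x0,x1,y0,y1=box
    h=cv2.cvtColor(im,cv2.COLOR_RGB2HSV); m=np.zeros(h.shape[:2],np.uint8)
    m[y0:y1,x0:x1]=cv2.inRange(h,(0,0,150),(180,45,255))[y0:y1,x0:x1]
    if n=="side": m[:172]=0
    m=cv2.morphologyEx(m,cv2.MORPH_OPEN,np.ones((2,2),np.uint8))
    k,l,s,c=cv2.connectedComponentsWithStats(m); i=1+np.argmax(s[1:,4])
    cnt=max(cv2.findContours((l==i).astype(np.uint8),cv2.RETR_EXTERNAL,cv2.CHAIN_APPROX_NONE)[0],key=len)
    hull=cv2.convexHull(cnt)
    e=cv2.fitEllipse(cnt if n=="top" else cnt); D[n]=atz(n,*e[0],155); print(n,s[i],e,D[n])
g=cv2.cvtColor(b,cv2.COLOR_RGB2GRAY);print("top gray cols 235-249 rows 187-202");print(g[187:203,235:250])
g=cv2.cvtColor(a,cv2.COLOR_RGB2GRAY);print("side gray rows 164-185 cols 242-256");print(g[164:186,242:257])
for n in D:
  for d in range(0,360,45):
    w=np.radians(d); P=D[n]+[6*np.cos(w),6*np.sin(w),0]; print(n,d,"base",proj(n,P),"top",proj(n,P+[0,0,46]))
# gauge
for s in ((234.1,210),(235.9,215.5),(232.6,208)):
    o,d=ray("side",*s)
    yaw=.24; nx=np.array([-np.cos(yaw),-np.sin(yaw),0]); c=np.array([560,151,0])
    print(s,[o+d*(((c+nx*q-o)@nx)/(d@nx)) for q in(56,62)])
np.set_printoptions(precision=4);o=get_obs();print(np.array(o["ee_rot"]),o["tcp_pos"],o["t"])
```

```text
top [ 222  175   39   39 1135] ((241.1116485595703, 194.13790893554688), (37.43534851074219, 37.687782287597656), 68.64545440673828) [558.1 149.1 155. ]
side [236 173  31  24 447] ((251.14088439941406, 182.4682159423828), (21.04783058166504, 28.195688247680664), 90.13610076904297) [562.  130.1 155. ]
top gray cols 235-249 rows 187-202
[[187 188 187 186 186 190 188 191 188 186 189 189 182 186 188]
 [189 185 187 186 186 184 187 190 190 189 187 187 187 185 187]
 [190 189 187 186 188 183 186 187 189 191 189 189 189 189 183]
 [188 188 191 188 188 188 185 187 185 189 189 192 186 188 188]
 [188 188 189 192 188 169 161 159 179 190 190 191 190 185 186]
 [187 187 188 192 168 159 167 166 162 108 168 191 190 188 188]
 [190 189 189 190 133 165 166 169 165 103 143 190 191 191 190]
 [188 189 191 171 110 162 170 171 163  97  85 187 185 187 190]
 [188 188 190 144  81 126 156 165 112  73  89 168 184 186 188]
 [191 188 189 196  86  76  63  63  65  75  92 194 185 183 187]
 [189 189 190 189 147  86  82  79  77  92 151 191 189 184 182]
 [187 188 189 191 191 146 122  87  73 148 195 191 186 187 187]
 [188 1
[... 2030 characters left out ...]
0 base [253.1 182.3] top [252.8 168.9]
side 45 base [252.4 181.6] top [252.  168.3]
side 90 base [250.9 181.4] top [250.5 168.1]
side 135 base [249.6 181.8] top [249.2 168.5]
side 180 base [249.1 182.6] top [248.7 169.2]
side 225 base [249.9 183.3] top [249.4 169.9]
side 270 base [251.4 183.5] top [251.  170.1]
side 315 base [252.7 183.1] top [252.3 169.7]
(234.1, 210) [array([506. , 136. ,  54.3]), array([505.4, 113.2,  71. ])]
(235.9, 215.5) [array([510.1, 119.3,  44.7]), array([509.4,  97. ,  61.6])]
(232.6, 208) [array([502.1, 152.1,  50.9]), array([501.6, 128.9,  67.6])]
[[ 0.9455  0.3258  0.    ]
 [ 0.3258 -0.9455 -0.    ]
 [ 0.      0.     -1.    ]] [ 211.7804 -614.5442  230.4774] 1.4
```

```bash
cat >> h.py <<'E'
def to(x,y,z=None):
    o=get_obs(); p=np.array(o["tcp_pos"]); R=np.array(o["ee_rot"]); z=p[2] if z is None else z
    d=R.T@(np.array([x,y,z])-p)/10
    print("t",round(o["t"],2),"tcp",p.round(1),"yaw",round(float(np.degrees(np.arctan2(R[1,0],R[0,0]))),1),"F",np.array(o["ft_force"]).round(1),"w",round(o["grip_width"],1),"shift cm",d.round(2))
def tri(pa,pb):
    (o1,d1),(o2,d2)=ray("top",*pa),ray("side",*pb)
    s=np.linalg.lstsq(np.c_[d1,-d2],o2-o1,rcond=None)[0]; p=o1+d1*s[0];q=o2+d2*s[1]; return (p+q)/2,np.linalg.norm(p-q)
E
python3 - <<'E'
from h import *
np.set_printoptions(precision=1,suppress=True)
print("post top",atz("top",241.3,193.0,201),tri((241.3,193.0),(248.5,167.8)))
print("post base",atz("top",242,195,156))
print("dish",atz("top",241.1,194.1,155))
to(439.3,-56.3,120)
E
```

```text
post top [556.7 147.2 201. ] (array([557.1, 147.3, 196.1]), np.float64(0.19463556862219628))
post base [556. 147. 156.]
dish [558.2 149.2 155. ]
t 1.4 tcp [ 211.8 -614.5  230.5] yaw 19.0 F [-0.5  0.7 -0.9] w 93.6 shift cm [ 39.7 -45.4  11.1]
```

Call:
drive_tool --plan '[[[2.65, -3.03, 0, 0, 0.4], [2.65, -3.03, 0, 0, 0.4], [2.65, -3.03, 0, 0, 0.4], [2.65, -3.03, 0, 0, 0.4], [2.65, -3.03, 0, 0, 0.4]]]'

```text
t: 1.9
tcp_pos: [288.2, -426.7, 230.7]
ee_rot: [[0.946, 0.326, 0.0], [0.326, -0.946, -0.0], [0.0, 0.0, -1.0]]
ft_force: [1.2, -0.2, 0.4]
grip_width: 65.7
```

Call:
drive_tool --plan '[[[2.65, -3.03, 0, 0, 0.4], [2.65, -3.03, 0, 0, 0.4], [2.65, -3.03, 0, 0, 0.4], [2.65, -3.03, 0, 0, 0.4], [2.65, -3.03, 0, 0, 0.4]]]'

```text
t: 2.4
tcp_pos: [364.2, -240.4, 230.8]
ee_rot: [[0.946, 0.326, 0.001], [0.326, -0.946, -0.0], [0.001, 0.001, -1.0]]
ft_force: [1.2, 0.2, -0.2]
grip_width: 66.2
```

Call:
drive_tool --plan '[[[2.65, -3.03, 2, 0, 0.4], [2.65, -3.03, 2, 0, 0.4], [2.65, -3.03, 2, 0, 0.4], [2.65, -3.03, 2, 0, 0.4], [2.65, -3.03, 2, 0, 0.4]]]'

```text
t: 2.9
tcp_pos: [440.4, -54.0, 130.0]
ee_rot: [[0.946, 0.325, 0.001], [0.325, -0.946, -0.0], [0.001, 0.001, -1.0]]
ft_force: [1.0, -0.7, 0.5]
grip_width: 65.8
```

```bash
python3 -c "
from h import *
to(439.3,-56.3,30)"
```

```text
t 2.9 tcp [440.4 -54.  130. ] yaw 19.0 F [ 1.  -0.7  0.5] w 65.8 shift cm [-0.19  0.18 10.  ]
```

Call:
drive_tool --plan '[[[-0.19, 0.18, 2, 0, 0.4], [0, 0, 3, 0, 0.4], [0, 0, 3, 0, 0.4], [0, 0, 1.5, 0, 0.4], [0, 0, 0.75, 0, 0.4]]]'

```text
t: 3.4
tcp_pos: [436.4, -58.3, 33.8]
ee_rot: [[0.945, 0.326, -0.008], [0.326, -0.945, -0.002], [-0.008, -0.0, -1.0]]
ft_force: [0.5, -0.7, 1.2]
grip_width: 65.1
```

Call:
drive_tool --plan '[[[0, 0, 0, 0, -1], [0, 0, 0, 0, -1], [0, 0, 0, 0, -1], [0, 0, 0, 0, -1], [0, 0, 0, 0, -1]]]'

```text
t: 3.9
tcp_pos: [436.8, -58.5, 35.2]
ee_rot: [[0.945, 0.326, -0.006], [0.326, -0.945, -0.003], [-0.006, 0.001, -1.0]]
ft_force: [-0.0, 0.2, 1.0]
grip_width: 45.9
```

Call:
drive_tool --plan '[[[0, 0, 0, 0, 0.4], [0, 0, 0, 0, 0.4], [0, 0, 0, 0, 0.4], [0, 0, 0, 7.5, 0.4], [0, 0, 0, 7.5, 0.4]]]'

```text
t: 4.4
tcp_pos: [436.5, -58.5, 34.8]
ee_rot: [[0.998, 0.065, -0.006], [0.065, -0.998, -0.002], [-0.007, 0.002, -1.0]]
ft_force: [-0.1, -0.1, -1.2]
grip_width: 65.5
```

Call:
drive_tool --plan '[[[0, 0, 0, 7.5, 0.4], [0, 0, 0, 7.5, 0.4], [0, 0, 0, 7.5, 0.4], [0, 0, 0, 7.5, 0.4], [0, 0, 0, 7.5, 0.4]]]'

```text
t: 4.9
tcp_pos: [436.6, -58.5, 34.8]
ee_rot: [[0.831, -0.556, -0.006], [-0.556, -0.831, -0.002], [-0.004, 0.005, -1.0]]
ft_force: [-0.2, 0.2, 0.6]
grip_width: 65.7
```

Call:
drive_tool --plan '[[[0, 0, 0, 7.5, 0.4], [0, 0, 0, 7.5, 0.4], [0, 0, 0, 7.5, 0.4], [0, 0, 0, 7.5, 0.4], [0, 0, 0, 7.5, 0.4]]]'

```text
t: 5.4
tcp_pos: [438.3, -59.0, 37.0]
ee_rot: [[0.322, -0.947, -0.011], [-0.947, -0.322, -0.001], [-0.003, 0.011, -1.0]]
ft_force: [-0.7, -0.1, 0.7]
grip_width: 65.6
```

Call:
drive_tool --plan '[[[0, 0, 0, 0, -1], [0, 0, 0, 0, -1], [0, 0, 0, 0, -1], [0, 0, 0, 0, -1], [0, 0, 0, 0, -1]]]'

```text
t: 5.9
tcp_pos: [440.1, -58.7, 37.4]
ee_rot: [[0.327, -0.945, -0.008], [-0.945, -0.327, -0.001], [-0.001, 0.008, -1.0]]
ft_force: [3.0, 0.7, 4.5]
grip_width: 29.2
```

```bash
python3 -c "
from h import *
to(556.7,147.2,239)"
```

```text
t 5.9 tcp [440.1 -58.7  37.4] yaw -70.9 F [3.  0.7 4.5] w 29.2 shift cm [-15.67 -17.6  -20.28]
```

Call:
drive_tool --plan '[[[0, 0, 0, 0, 0.4], [0, 0, 0, 0, 0.4], [0, 0, 0, 0, 0.4], [0, 0, -3, 0, 0.4], [0, 0, -4, 0, 0.4]]]'

```text
t: 6.4
tcp_pos: [436.4, -59.1, 106.3]
ee_rot: [[0.326, -0.945, -0.018], [-0.945, -0.326, -0.002], [-0.004, 0.017, -1.0]]
ft_force: [1.5, 0.3, -0.2]
grip_width: 64.4
```

```bash
python3 -c "
from h import *
to(454.3,-164,80)
print(np.round(get_obs()['joint_positions'],2))
h=cv2.cvtColor(get_image('side'),cv2.COLOR_RGB2HSV); m=cv2.inRange(h,(20,120,70),(32,255,255))
k,l,s,c=cv2.connectedComponentsWithStats(m)
for i in range(1,k):
    if s[i,4]>30: print(s[i],atz('side',*c[i],10).round(1))
save('side','d.png',(150,180,350,330),4)
"
```

```text
t 6.4 tcp [436.4 -59.1 106.3] yaw -71.0 F [ 1.5  0.3 -0.2] w 64.4 shift cm [10.51  1.68  2.62]
[ 0.16  0.56 -0.13  2.18  0.17  0.42 -2.92]
```

View pics/d.png

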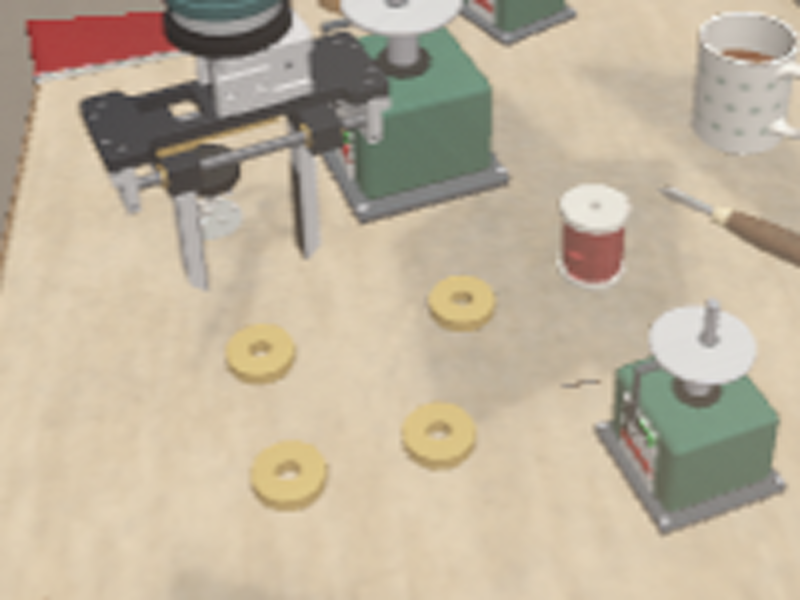

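The rings are all still in place: ring A at side (215,268), the others unchanged. Ring A, at a radius of 443 mm, is out of reach at grasp height, so I'll use the farther rings, starting with the one at (454,-164).

Call:
drive_tool --plan '[[[3.5, 0.56, 0, 0, 0.4], [3.5, 0.56, 0, 0, 0.4], [3.5, 0.56, 0, 0, 0.4], [0, 0, 0, 0, 0.4], [0, 0, 0, 0, 0.4]]]'

```text
t: 7.0
tcp_pos: [456.1, -164.1, 106.0]
ee_rot: [[0.324, -0.946, -0.014], [-0.946, -0.324, -0.001], [-0.003, 0.013, -1.0]]
ft_force: [0.0, -0.3, -0.3]
grip_width: 66.0
```

```bash
python3 -c "
from h import *
to(454.3,-164,27.5)
print(np.round(get_obs()['joint_positions'],2))
print(get_obs()['ee_rot'].round(3))
"
```

```text
t 7.0 tcp [ 456.1 -164.1  106. ] yaw -71.1 F [ 0.  -0.3 -0.3] w 66.0 shift cm [-0.04  0.06  7.85]
[ 0.39  0.6  -0.16  2.07  0.2   0.5  -2.72]
[[ 0.324 -0.946 -0.014]
 [-0.946 -0.324 -0.001]
 [-0.003  0.013 -1.   ]]
```

Call:
drive_tool --plan '[[[0, 0.06, 2, 0, 0.4], [0, 0, 2, 0, 0.4], [0, 0, 2, 0, 0.4], [0, 0, 1, 0, 0.4], [0, 0, 0.85, 0, 0.4]]]'

```text
t: 7.5
tcp_pos: [455.5, -162.5, 27.6]
ee_rot: [[0.328, -0.945, -0.012], [-0.945, -0.328, -0.001], [-0.003, 0.012, -1.0]]
ft_force: [-0.1, -0.4, 0.1]
grip_width: 65.7
```

```bash
python3 -c "
from h import *
to(454.3,-164,27.5)
print(np.round(get_obs()['joint_positions'],2))
print(get_obs()['ee_rot'].round(3))
"
```

```text
t 7.5 tcp [ 455.5 -162.5   27.6] yaw -70.9 F [-0.1 -0.4  0.1] w 65.7 shift cm [0.1  0.16 0.01]
[ 0.35  0.75 -0.1   2.11  0.24  0.3  -2.76]
[[ 0.328 -0.945 -0.012]
 [-0.945 -0.328 -0.001]
 [-0.003  0.012 -1.   ]]
```

Call:
drive_tool --plan '[[[0.1, 0.1, 0, 0, -1], [0, 0, 0, 0, -1], [0, 0, 0, 0, -1], [0, 0, 0, 0, -1], [0, 0, 0, 0, -1]]]'

```text
t: 8.0
tcp_pos: [455.9, -165.3, 29.0]
ee_rot: [[0.326, -0.945, -0.01], [-0.945, -0.326, -0.002], [-0.001, 0.01, -1.0]]
ft_force: [0.2, -1.1, 0.6]
grip_width: 47.3
```

Call:
drive_tool --plan '[[[0, 0, 0, 0, 0.4], [0, 0, 0, 0, 0.4], [0, 0, 0, 0, 0.4], [0, 0, 0, -7.5, 0.4], [0, 0, 0, -7.5, 0.4]]]'

```text
t: 8.5
tcp_pos: [455.6, -165.1, 28.5]
ee_rot: [[0.564, -0.826, -0.011], [-0.826, -0.564, -0.002], [-0.004, 0.01, -1.0]]
ft_force: [-0.1, -0.2, 1.0]
grip_width: 65.7
```

Call:
drive_tool --plan '[[[0, 0, 0, -7.5, 0.4], [0, 0, 0, -7.5, 0.4], [0, 0, 0, -7.5, 0.4], [0, 0, 0, -7.5, 0.4], [0, 0, 0, -7.5, 0.4]]]'

```text
t: 9.0
tcp_pos: [455.6, -165.2, 28.5]
ee_rot: [[0.95, -0.312, -0.011], [-0.312, -0.95, -0.002], [-0.01, 0.005, -1.0]]
ft_force: [-0.8, -0.2, 0.7]
grip_width: 66.1
```

Call:
drive_tool --plan '[[[0, 0, 0, -7.5, 0.4], [0, 0, 0, -7.5, 0.4], [0, 0, 0, -7.5, 0.4], [0, 0, 0, -7.5, 0.4], [0, 0, 0, -7.5, 0.4]]]'

```text
t: 9.5
tcp_pos: [455.5, -165.3, 28.5]
ee_rot: [[0.944, 0.331, -0.011], [0.331, -0.944, -0.002], [-0.011, -0.002, -1.0]]
ft_force: [0.4, 0.1, 0.2]
grip_width: 65.7
```

Call:
drive_tool --plan '[[[0, 0, 0, 0, -1], [0, 0, 0, 0, -1], [0, 0, 0, 0, -1], [0, 0, 0, 0, -1], [0, 0, 0, 0, -1]]]'

```text
t: 10.0
tcp_pos: [455.5, -165.2, 28.5]
ee_rot: [[0.945, 0.326, -0.011], [0.326, -0.946, -0.002], [-0.011, -0.002, -1.0]]
ft_force: [-0.1, -0.0, -0.4]
grip_width: 46.2
```

```bash
python3 -c "
from h import *
to(556.7,147.2,245)
print(np.round(get_obs()['joint_positions'],2))
print(get_obs()['ee_rot'].round(3))
"
```

```text
t 10.0 tcp [ 455.5 -165.2   28.5] yaw 19.0 F [-0.1 -0.  -0.4] w 46.2 shift cm [ 19.5  -26.28 -21.82]
[ 0.6   0.79 -0.47  2.1   0.83  0.45 -1.77]
[[ 0.945  0.326 -0.011]
 [ 0.326 -0.946 -0.002]
 [-0.011 -0.002 -1.   ]]
```

Call:
drive_tool --plan '[[[0, 0, -2, 0, -1], [0, 0, -4.9, 0, -1], [0, 0, -5, 0, -1], [0, 0, -5, 0, -1], [0, 0, -4.9, 0, -1]]]'

```text
t: 10.5
tcp_pos: [457.3, -164.5, 248.4]
ee_rot: [[0.945, 0.326, -0.011], [0.326, -0.945, -0.001], [-0.011, -0.003, -1.0]]
ft_force: [0.8, -0.2, -2.2]
grip_width: 46.7
```

Call:
drive_tool --plan '[[[1.9, -2.6, 0, 0, -1], [1.9, -2.6, 0, 0, -1], [1.9, -2.6, 0, 0, -1], [1.9, -2.6, 0, 0, -1], [1.9, -2.6, 0, 0, -1]]]'

```text
t: 11.0
tcp_pos: [505.1, -9.8, 245.6]
ee_rot: [[0.945, 0.326, -0.011], [0.326, -0.946, -0.002], [-0.011, -0.002, -1.0]]
ft_force: [-0.2, -0.3, -1.7]
grip_width: 46.3
```

Call:
drive_tool --plan '[[[1.9, -2.6, 0, 0, -1], [1.9, -2.6, 0, 0, -1], [1.9, -2.6, 0, 0, -1], [1.9, -2.6, 0, 0, -1], [1.3, -1.9, 0, 0, -1]]]'

```text
t: 11.5
tcp_pos: [549.2, 136.8, 244.9]
ee_rot: [[0.945, 0.328, -0.011], [0.328, -0.945, -0.001], [-0.011, -0.003, -1.0]]
ft_force: [1.0, 0.5, -0.8]
grip_width: 46.6
```

Call:
drive_tool --plan '[[[0, 0, 0, 0, -1], [0, 0, 0, 0, -1], [0, 0, 0, 0, -1], [0, 0, 0, 0, -1], [0, 0, 0, 0, -1]]]'

```text
t: 12.0
tcp_pos: [549.3, 133.2, 245.0]
ee_rot: [[0.946, 0.325, -0.011], [0.325, -0.946, -0.002], [-0.011, -0.001, -1.0]]
ft_force: [-0.4, 0.2, -1.5]
grip_width: 46.4
```

```bash
python3 -c "
from h import *
to(556.7,147.2,245)
print(np.round(get_obs()['joint_positions'],2))
print(get_obs()['ee_rot'].round(3))
save('side','e.png',(190,120,310,220),6)
"
```

```text
t 12.0 tcp [549.3 133.2 245. ] yaw 18.9 F [-0.4  0.2 -1.5] w 46.4 shift cm [ 1.15 -1.09 -0.01]
[ 0.2   0.59 -0.77  1.72  0.47  1.04 -1.98]
[[ 0.946  0.325 -0.011]
 [ 0.325 -0.946 -0.002]
 [-0.011 -0.001 -1.   ]]
```

View pics/e.png

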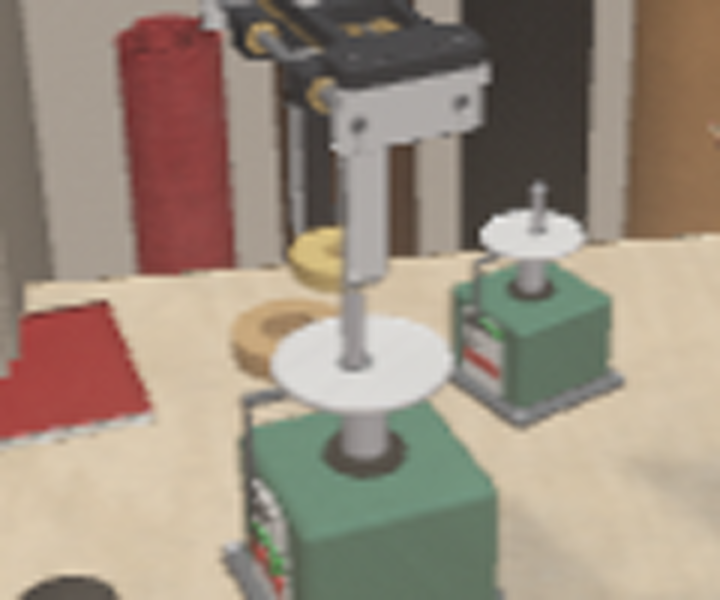

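The side crop shows the ring held at about crop (340,258), a little before the post at crop (355,330), which is still upright, and the dish unpressed. Next I move over the post and lower partly.

Call:
drive_tool --plan '[[[0.6, -0.55, 0, 0, -1], [0.55, -0.54, 0, 0, -1], [0, 0, 0.5, 0, -1], [0, 0, 0.5, 0, -1], [0, 0, 0, 0, -1]]]'

```text
t: 12.55
tcp_pos: [555.8, 148.0, 233.8]
ee_rot: [[0.945, 0.326, -0.013], [0.326, -0.945, -0.003], [-0.013, -0.002, -1.0]]
ft_force: [0.3, 0.0, -2.1]
grip_width: 46.6
```

```bash
python3 -c "
from h import *
to(556.9,147.2,211)
a=get_image('side')
cv2.imwrite('pics/f.png',np.hstack([cv2.resize(x[:,:,::-1],None,fx=7,fy=7,interpolation=cv2.INTER_CUBIC) for x in (a[150:225,220:275],get_image('top')[160:235,215:270])]))
"
```

```text
t 12.55 tcp [555.8 148.  233.8] yaw 19.1 F [ 0.3  0.  -2.1] w 46.6 shift cm [0.11 0.12 2.28]
```

View pics/f.png

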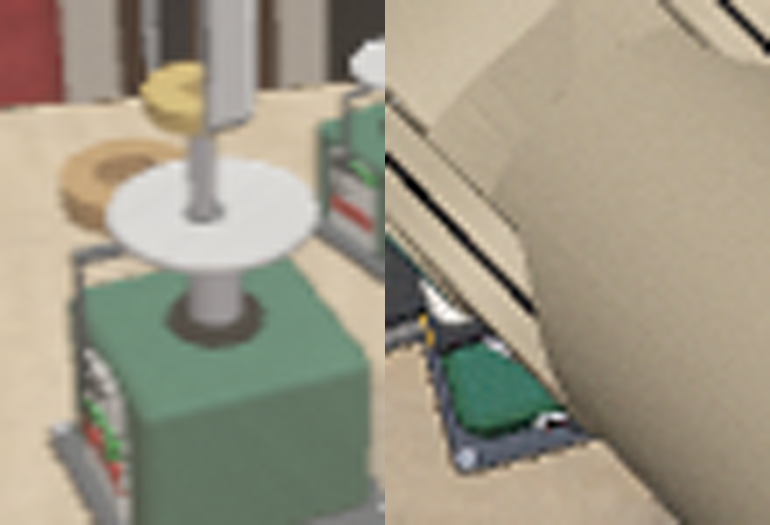

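The ring is just above the post: ring left edge at crop (140,95), post centre at crop (202,170), dish unpressed. I'll check the x alignment numerically against the side image.

```bash
python3 -c "
from h import *
a=get_image('side').astype(int)
print(a[158:170,235:254,2])
w=np.radians(np.arange(0,360,5))
for x in (554,556.7,559):
  for z in (205.5,217.5):
    q=np.array([proj('side',[x+24*np.cos(t),147.2+24*np.sin(t),z]) for t in w]); print(x,z,q.min(0).round(1),q.max(0).round(1))
print(proj('side',[556.7,147.2,201]),proj('side',[556.7,147.2,178]))
g=cv2.cvtColor(a.astype(np.uint8),cv2.COLOR_RGB2GRAY); print(g[168:178,243:255])
"
```

```text
[[146 119  73  53  55  56 120 113  75  66  75  89  91 100 121 159 169 168
  168]
 [146 132  88  54  56  55 119 123 102 117 127 127 127 127 128 159 169 168
  168]
 [145 131  88  54  55  57  90 119 127 128 127 126 127 127 128 159 170 168
  168]
 [145 131  89  54  56  58 110 127 128 127 125 110 101 109 124 172 175 168
  168]
 [145 132  89  54  55  91 120 127 127 127 115 100  99 109 124 171 176 169
  168]
 [144 145 106  69  71  92 119 127 127 128 129 123 120 120 126 171 176 168
  168]
 [107 128 138 171 175 134 104 116 125 127 128 129 129 128 128 171 176 168
  168]
 [167 167 168 168 168 144 101  84  98 117 126 127 129 128 129 170 175 168
  168]
 [168 168 169 170 171 148 105  84  88  90  93  96 100 104 122 168 174 166
  167]
 [169 169 170 172 172 173 149 108  91  91  95  95  97 102 122 149 149 130
  121]
 [171 170 170 171 173 174 173 160 128 103  99  98  97 104 119 119 124 134
  157]
 [171 169 162 158 159 161 168 171 170 170 169 149 127 128 132 142 161 167
  167]]
554 205.5 [239.3 161.3] [255.5 169.2]
554 217.5 [239.1 157.7] [255.5 165.5]
556.7 205.5 [240.2 161.2] [256.4 169.1]
556.7 217.5 [240.  157.7] [256.4 165.5]
559 205.5 [241.  161.1] [257.2 169. ]
559 217.5 [240.8 157.6] [257.2 165.4]
[248.36972132 166.39342282] [248.59547138 173.10833612]
[[164 145 144 145 145 145 136 132 146 161 186 195]
 [199 199 198 177 145 139 141 157 186 196 196 195]
 [179 187 194 175 147 145 151 160 187 196 196 195]
 [169 168 174 162 145 146 151 160 187 198 198 198]
 [170 172 170 162 147 146 152 164 196 208 207 205]
 [192 218 221 192 150 146 151 170 206 218 219 219]
 [218 218 218 191 150 146 151 172 207 219 219 219]
 [217 217 216 190 150 146 151 172 207 218 218 218]
 [216 215 215 204 167 146 151 172 207 218 218 218]
 [215 215 216 204 166 146 152 172 206 217 217 216]]
```

Call:
drive_tool --plan '[[[0.05, 0.05, 0.2, 0, -1], [0, 0, 0.3, 0, -1], [0, 0, 0.3, 0, -1], [0, 0, 0.3, 0, -1], [0, 0, 0, 0, -1]]]'

```text
t: 13.2
tcp_pos: [556.7, 147.9, 223.4]
ee_rot: [[0.945, 0.326, -0.012], [0.326, -0.945, -0.002], [-0.012, -0.002, -1.0]]
ft_force: [-0.4, -0.2, -0.0]
grip_width: 46.8
```

Call:
drive_tool --plan '[[[0, 0, 0.2, 0, -1], [0, 0, 0.2, 0, -1], [0, 0, 0.2, 0, -1], [0, 0, 0.2, 0, -1], [0, 0, 0, 0, -1]]]'

```text
t: 13.7
tcp_pos: [556.8, 147.9, 215.7]
ee_rot: [[0.945, 0.326, -0.011], [0.326, -0.945, -0.002], [-0.011, -0.002, -1.0]]
ft_force: [-0.9, -0.0, -1.3]
grip_width: 46.4
```

```bash
python3 -c "
from h import *
to(556.7,147.2,211)
a=get_image('side')
g=cv2.cvtColor(a,cv2.COLOR_RGB2GRAY); print(g[184:193,256:266:3]); print(g[160:183,243:253])
"
```

```text
t 13.7 tcp [556.8 147.9 215.7] yaw 19.0 F [-0.9 -0.  -1.3] w 46.4 shift cm [-0.03  0.07  0.47]
[[216 216 208 169]
 [217 215 182 196]
 [217 210 185 197]
 [213 167 180 197]
 [171 135 149 196]
 [133 132 129 196]
 [132 132 134 189]
 [131 133 133 178]
 [106 131 134 152]]
[[ 90  66  66  68  81  82 118 156 170 172]
 [ 91  67  68  68 105  97 119 155 170 172]
 [ 91  68  67  67  84  86 119 155 169 172]
 [ 86  71  73  76  96 110 127 154 169 172]
 [ 96 114 132 155 189 193 161 153 168 172]
 [185 190 189 189 189 189 161 146 165 172]
 [188 189 188 189 185 183 157 145 165 172]
 [189 189 189 165 166 181 158 145 165 172]
 [188 188 189 183 187 194 164 145 165 172]
 [189 190 189 189 189 198 169 146 165 172]
 [175 186 189 191 190 190 161 145 165 172]
 [130 150 165 177 186 189 161 145 165 173]
 [129 136 141 146 148 149 141 145 164 171]
 [133 142 142 144 147 148 140 134 138 131]
 [211 208 180 162 152 146 141 135 167 178]
 [218 217 217 191 151 145 151 172 207 218]
 [217 216 216 203 165 146 151 172 207 218]
 [215 215 216 204 165 145 152 172 207 218]
 [215 216 216 203 165 146 151 156 202 217]
 [216 216 217 198 159 146 152 157 200 215]
 [216 217 217 171 129 145 152 141 163 203]
 [217 217 217 175 131 145 149 139 165 205]
 [217 218 218 203 166 149 169 171 203 217]]
```

Call:
drive_tool --plan '[[[-0.05, 0, 0.4, 0, -1], [0, 0, 0.4, 0, -1], [0, 0, 0.4, 0, -1], [0, 0, 0.4, 0, -1], [0, 0, 0.4, 0, -1]]]'

```text
t: 14.25
tcp_pos: [556.3, 148.0, 195.5]
ee_rot: [[0.945, 0.326, -0.011], [0.326, -0.945, -0.001], [-0.011, -0.002, -1.0]]
ft_force: [0.6, -1.0, -1.6]
grip_width: 46.5
```

Call:
drive_tool --plan '[[[0, 0, 0.3, 0, -1], [0, 0, 0.3, 0, -1], [0, 0, 0.2, 0, -1], [0, 0, 0.15, 0, -1], [0, 0, 0.15, 0, -1]]]'

```text
t: 14.75
tcp_pos: [556.2, 148.0, 184.9]
ee_rot: [[0.945, 0.326, -0.011], [0.326, -0.945, -0.001], [-0.01, -0.002, -1.0]]
ft_force: [0.1, -0.3, -1.8]
grip_width: 46.6
```

Call:
drive_tool --plan '[[[0, 0, 0.15, 0, -1], [0, 0, 0.15, 0, -1], [0, 0, 0.15, 0, -1], [0, 0, 0.15, 0, -1], [0, 0, 0, 0, -1]]]'

```text
t: 15.25
tcp_pos: [556.1, 147.9, 178.9]
ee_rot: [[0.945, 0.326, -0.011], [0.326, -0.945, -0.002], [-0.011, -0.002, -1.0]]
ft_force: [-0.0, -0.4, 0.1]
grip_width: 46.2
```

```bash
python3 -c "
from h import *
to(556.7,147.2,176)
a=get_image('side')
cv2.imwrite('pics/g.png',cv2.resize(a[150:225,220:290,::-1],None,fx=8,fy=8,interpolation=cv2.INTER_CUBIC))
g=cv2.cvtColor(a,cv2.COLOR_RGB2GRAY); print(g[184:195,256:266:3])
"
```

```text
t 15.25 tcp [556.1 147.9 178.9] yaw 19.0 F [-0.  -0.4  0.1] w 46.2 shift cm [0.04 0.08 0.29]
[[216 216 214 161]
 [216 216 206 197]
 [217 214 182 197]
 [217 197 178 197]
 [207 149 149 196]
 [149 132 129 196]
 [132 132 133 189]
 [130 132 133 178]
 [105 132 133 152]
 [ 80 132 133 132]
 [ 81 132 133 134]]
```

View pics/g.png

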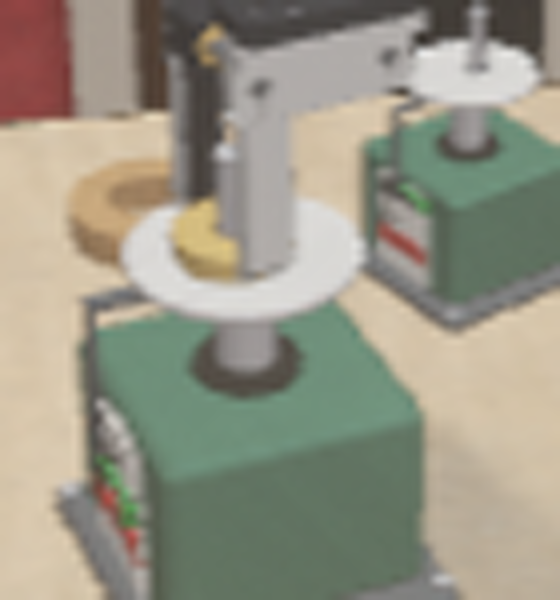

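The ring is threaded: the post shows above it at crop (228,165), and the ring is at or near the dish. I'll follow the pan down a few mm, release, and rise.

Call:
drive_tool --plan '[[[0, 0, 0.1, 0, -1], [0, 0, 0.1, 0, -1], [0, 0, 0.1, 0, -1], [0, 0, 0.05, 0, -1], [0, 0, 0, 0, -1]]]'

```text
t: 15.8
tcp_pos: [556.1, 147.9, 175.4]
ee_rot: [[0.945, 0.326, -0.011], [0.326, -0.945, -0.001], [-0.01, -0.002, -1.0]]
ft_force: [0.8, -0.4, 0.5]
grip_width: 46.5
```

```bash
python3 -c "
from h import *
to(556.7,147.2,176)
a=get_image('side')
g=cv2.cvtColor(a,cv2.COLOR_RGB2GRAY); print(g[184:195,256:266:3])
"
```

```text
t 15.8 tcp [556.1 147.9 175.4] yaw 19.0 F [ 0.8 -0.4  0.5] w 46.5 shift cm [ 0.03  0.08 -0.06]
[[204 215 216 166]
 [216 215 214 191]
 [216 216 207 197]
 [217 214 175 197]
 [217 197 150 196]
 [207 147 129 196]
 [148 130 133 189]
 [131 132 133 178]
 [105 131 133 151]
 [ 79 132 134 131]
 [ 80 132 133 133]]
```

Call:
drive_tool --plan '[[[0, 0, 0, 0, -0.05], [0, 0, 0, 0, 0.1], [0, 0, 0, 0, 0.2], [0, 0, 0, 0, 0.3], [0, 0, 0, 0, 0.3]]]'

```text
t: 16.35
tcp_pos: [556.0, 147.8, 175.4]
ee_rot: [[0.945, 0.326, -0.011], [0.326, -0.945, -0.002], [-0.011, -0.002, -1.0]]
ft_force: [-0.5, -0.5, 0.6]
grip_width: 61.1
```

Call:
drive_tool --plan '[[[0, 0, -1, 0, 0.3], [0, 0, -2, 0, 0.3], [0, 0, -3, 0, 0.3], [0, 0, -4, 0, 0.3], [0, 0, -1, 0, 0.3]]]'

```text
t: 16.85
tcp_pos: [559.0, 149.6, 290.3]
ee_rot: [[0.945, 0.326, -0.004], [0.326, -0.945, 0.001], [-0.003, -0.002, -1.0]]
ft_force: [0.0, 0.6, -0.4]
grip_width: 60.9
```

```bash
python3 -c "
from h import *
to(551,-144.1,240)
a=get_image('side')
g=cv2.cvtColor(a,cv2.COLOR_RGB2GRAY); print(g[184:195,256:266:3])
print(a[200:222,228:242].tolist().__len__()); 
cv2.imwrite('pics/i.png',cv2.resize(a[160:225,220:280,::-1],None,fx=9,fy=9,interpolation=cv2.INTER_CUBIC))
"
```

```text
t 16.85 tcp [559.  149.6 290.3] yaw 19.0 F [ 0.   0.6 -0.4] w 60.9 shift cm [-10.32  27.52   4.99]
[[209 216 216 158]
 [217 216 215 191]
 [216 216 201 198]
 [217 215 170 197]
 [217 192 149 197]
 [200 141 129 196]
 [140 132 134 190]
 [132 132 134 179]
 [105 132 134 153]
 [ 81 133 134 132]
 [ 81 133 133 135]]
22
```

View pics/i.png

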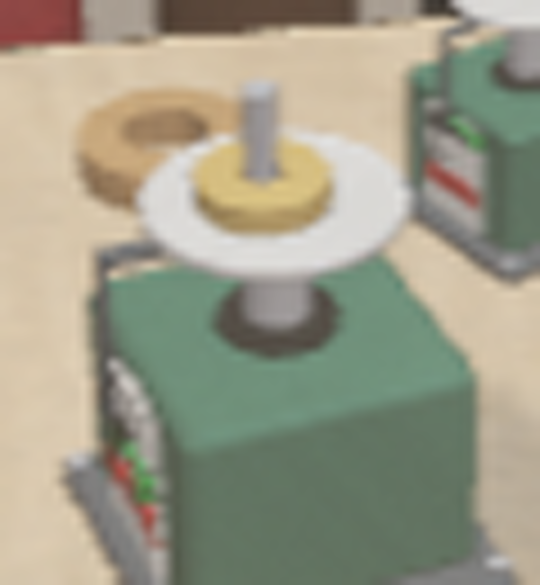

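Ring 1 rests flat on the dish around the post (crop (262,185)), and the green field is well below the pointer. I'll triangulate the green field and head for the ring at (551,-144).

```bash
python3 -c "
from h import *
to(551,-144.1,240)
a=get_image('side')
print('S R');print(a[198:222,229:241,0]);print('G');print(a[198:222,229:241,1])
for q in ('green_mark','pointer','dish_middle','mark','pan'):
  for f in (spot_point,boxes_of):
    try:
      for r in f('side',q): print(f.__name__,q,np.round(r['position'],1),round(r['confidence'],2),proj('side',r['position']).round(1))
    except Exception as e: print(q,e)
"
```

```text
t 16.9 tcp [558.9 149.4 289.9] yaw 19.0 F [0.5 0.4 0.3] w 61.3 shift cm [-10.3   27.49   4.97]
S R
[[190 124  92  95 100 105 109 111 112 112 112 112]
 [204 146  93 100  96 101 106 109 111 111 110 111]
 [205 148  93 167 146  97 102 108 112 111 112 111]
 [204 147  93 120 165 141 102 106 110 111 111 111]
 [219 168  92  96 185 193 141 102 106 111 111 112]
 [217 166  88 119 150 195 162 100 105 108 111 112]
 [217 167  89 112 147 158 173 139 100 107 110 111]
 [218 168  91 110 144 158 195 161  96 103 108 111]
 [218 174 100  88 107 146 159 155 121  99 106 109]
 [217 173  98  83  82 138 158 175 141  94 102 107]
 [218 175 100  81  78 105 146 174 140  89  97 105]
 [216 183 128  93  83 111 147 166 141  97  91 104]
 [184 148 116 106 115 107 141 166 142  98  86  94]
 [162 118 107 126 159 130 116 158 140  98  88  92]
 [127 128 113 126 168 148 102 119 121  99  86  92]
 [125 127 126 141 140 129 107  96 133 116  88  92]
 [125 128 127 148 152 122  94  86 130 117  87  92]
 [117 125 127 148 155 127  96  96 107  97  88  91]
 [136 122 127 138 154 152 141 174 166 117  86  92]
 [169 116 125 127 137 154 146 15
[... 1939 characters left out ...]

call dish_middle [551.3 138.2 146.6] 0.88 [247.4 183.7]
call dish_middle [ 698.5 -188.4  105.3] 0.8 [323.9 267.1]
call dish_middle [679.9 359.7 106.7] 0.47 [277.  158.4]
mark it knows: dish_middle, green_mark, pointer, red_spool, ring, ring_1_center, ring_2_center, ring_3_center, ring_4_center, rivet_jar, scale, scale_foot, tape_roll
call mark [ 547.5 -150.6    8. ] 0.19 [258.5 289.3]
pan it knows: dish_middle, green_mark, pointer, red_spool, ring, ring_1_center, ring_2_center, ring_3_center, ring_4_center, rivet_jar, scale, scale_foot, tape_roll
call pan [554.3 142.9 146.9] 0.86 [248.2 182.7]
call pan [ 700.9 -186.4  101.8] 0.75 [324.5 267.4]
call pan [677.7 354.3 107.2] 0.48 [276.7 159. ]
```

Call:
drive_tool --plan '[[[-1.3, 3.44, 0.6, 0, 0.4], [-1.3, 3.44, 0.6, 0, 0.4], [-1.3, 3.44, 0.6, 0, 0.4], [-1.3, 3.44, 0.6, 0, 0.4], [-1.3, 3.44, 0.6, 0, 0.4]]]'

```text
t: 17.85
tcp_pos: [551.2, -37.2, 255.2]
ee_rot: [[0.945, 0.326, -0.011], [0.326, -0.945, -0.002], [-0.011, -0.002, -1.0]]
ft_force: [1.3, 0.6, -0.2]
grip_width: 65.7
```

Call:
drive_tool --plan '[[[-1.3, 3.44, 3, 0, 0.4], [-1.3, 3.44, 3, 0, 0.4], [-1.3, 3.44, 3, 0, 0.4], [0, 0, 3, 0, 0.4], [0, 0, 0, 0, 0.4]]]'

```text
t: 18.35
tcp_pos: [543.7, -147.5, 132.1]
ee_rot: [[0.946, 0.324, -0.019], [0.324, -0.946, 0.0], [-0.018, -0.006, -1.0]]
ft_force: [0.4, 0.1, 0.1]
grip_width: 66.0
```

```bash
python3 -c "
from h import *
to(551,-144.1,28)
a=get_image('top')
print('T R');print(a[207:224,230:258,0]);print('G');print(a[207:224,230:258,1])
print(np.round(get_obs()['joint_positions'],2), np.round(get_obs()['ee_rot'],3))
"
```

```text
t 18.35 tcp [ 543.7 -147.5  132.1] yaw 18.9 F [0.4 0.1 0.1] w 66.0 shift cm [ 0.98 -0.02 10.4 ]
T R
[[192 189 190 189 190 190 193 191 191 188 188 192 193 192 189 188 191 192
  190 186 195 195 198 181  67  57  57  62]
 [192 191 189 191 187 190 192 192 190 190 185 185 190 193 190 191 191 190
  191 191 192 196 205  23  62  61  65  60]
 [191 192 195 189 191 190 190 189 194 189 187 184 185 190 192 192 192 192
  196 196 201 163  56  62  62  65  64  64]
 [ 38 123 188 196 193 191 190 189 191 194 191 188 187 185 191 193 194 198
  199 181  66  49  62  54  56  63  66  63]
 [ 59  54  61 125 190 199 195 194 194 195 198 190 194 193 191 198 202 170
   64  51  54  67  63  67  65  58  61  61]
 [ 64  59  59  54  52  60 124 155 189 192 191 192 187 151 147  77  61  68
   61  58  60  60  59  66  57  58  59  57]
 [ 57  63  59  62  57  62  57  56  51  46  57  47  53  56  73  87  91  80
   58  64  66  60  56  62  58  54  53  50]
 [ 58  67  60  57  60  64  63  62  57  58  62  62  56  60  77  90  90  93
   59  58  59  54  55  48  45  38 163 160]
 [ 62  65  65  59  59  65  66  63  63  59  59  57  61  59  70  9
[... 2398 characters left out ...]
107 110 112 111 106  82  66 167 164 225 166 111  23  88 199 120  98 103
   69  53  71  73  71  92  86  84  67 114]
 [106  90  77  48  39  38 129 177  18  21  36  75  47  71  38  44  53  26
   62  65  91  86  73 119 107 143 180 176]
 [ 43  38  41  47  71  70  98  92  72  93  91  69  36  74  69  97  91  89
   78  96 116 149 183 181 180 179 175 169]
 [ 61  74  83 103 102  98  98 100  95 100  94  93  89  93  86  76 116 103
  179 178 176 175 174 173 175 173 170 167]
 [102  96  96  93  94  92  95  93  88  82  82  73 117 107 178 179 176 172
  172 172 166 169 170 170 171 165 166 165]]
[ 0.64  0.73 -0.69  1.82  0.61  0.83 -1.6 ] [[ 0.945  0.326 -0.015]
 [ 0.326 -0.945  0.   ]
 [-0.014 -0.005 -1.   ]]
```

```bash
python3 -c "
from h import *
for t in ((250.5,217.3),(252,216.8),(244,219)):
  for s in ((234,210),(235,212),(236,213.8)):
    p,e=tri(t,s); print(t,s,p.round(1),round(e,1))
for p in ((498,136.6,83),(498,136.6,75.5),(498,136.6,60)): print(proj('side',p).round(1),proj('top',p).round(1))
"
```

```text
(250.5, 217.3) (234, 210) [506.3 128.   60.2] 1.6
(250.5, 217.3) (235, 212) [507.8 128.1  52. ] 0.9
(250.5, 217.3) (236, 213.8) [509.3 128.2  44.6] 3.4
(252, 216.8) (234, 210) [506.8 124.1  63.1] 2.8
(252, 216.8) (235, 212) [508.3 124.2  54.9] 0.4
(252, 216.8) (236, 213.8) [509.9 124.3  47.5] 2.0
(244, 219) (234, 210) [504.5 144.9  47.8] 2.9
(244, 219) (235, 212) [506.  145.1  39.3] 5.3
(244, 219) (236, 213.8) [507.6 145.3  31.7] 7.9
[231.  202.6] [246.9 220.5]
[231.2 204.6] [247.  220.6]
[231.4 208.6] [247.1 220.8]
```

Call:
drive_tool --plan '[[[0.5, 0, 2, 0, 0.4], [0.5, 0, 3, 0, 0.4], [0, 0, 3, 0, 0.4], [0, 0, 1, 0, 0.4], [0, 0, 0.9, 0, 0.4]]]'

```text
t: 18.9
tcp_pos: [556.6, -142.1, 37.8]
ee_rot: [[0.945, 0.328, -0.009], [0.328, -0.945, -0.001], [-0.009, -0.002, -1.0]]
ft_force: [0.4, -1.3, 0.7]
grip_width: 65.8
```

```bash
python3 -c "
from h import *
to(551,-144.1,28)
print(np.round(get_obs()['joint_positions'],2))
"
```

```text
t 18.9 tcp [ 556.6 -142.1   37.8] yaw 19.1 F [ 0.4 -1.3  0.7] w 65.8 shift cm [-0.59  0.01  0.98]
[ 0.55  0.86 -0.57  1.85  0.74  0.66 -1.71]
```

Call:
drive_tool --plan '[[[-0.3, 0, 0, 0, 0.4], [0, 0, 0, 0, 0.4], [0, 0, 0, 0, 0.4], [0, 0, 0, 0, 0.4], [0, 0, 0, 0, 0.4]]]'

```text
t: 19.4
tcp_pos: [552.9, -144.3, 37.5]
ee_rot: [[0.945, 0.326, -0.01], [0.326, -0.945, -0.002], [-0.01, -0.001, -1.0]]
ft_force: [-0.3, 0.6, 0.6]
grip_width: 65.7
```

```bash
python3 -c "
from h import *
to(551,-144.1,28)
"
```

```text
t 19.4 tcp [ 552.9 -144.3   37.5] yaw 19.0 F [-0.3  0.6  0.6] w 65.7 shift cm [-0.17 -0.08  0.95]
```

Call:
drive_tool --plan '[[[-0.17, -0.08, 0.5, 0, 0.4], [0, 0, 0.45, 0, 0.4], [0, 0, 0, 0, -1], [0, 0, 0, 0, -1], [0, 0, 0, 0, -1]]]'

```text
t: 19.9
tcp_pos: [550.7, -144.0, 27.3]
ee_rot: [[0.945, 0.326, -0.011], [0.326, -0.945, -0.002], [-0.011, -0.002, -1.0]]
ft_force: [1.2, -0.5, -1.8]
grip_width: 47.3
```

Call:
drive_tool --plan '[[[0, 0, 0, 0, -1], [0, 0, 0, 0, 0.4], [0, 0, 0, 0, 0.4], [0, 0, 0, 0, 0.4], [0, 0, 0, -8, 0.4]]]'

```text
t: 20.4
tcp_pos: [550.9, -143.9, 27.8]
ee_rot: [[0.889, 0.457, -0.01], [0.457, -0.889, -0.002], [-0.01, -0.003, -1.0]]
ft_force: [1.2, -0.5, -0.4]
grip_width: 65.6
```

Call:
drive_tool --plan '[[[0, 0, 0, -8, 0.4], [0, 0, 0, -8, 0.4], [0, 0, 0, -8, 0.4], [0, 0, 0, -8, 0.4], [0, 0, 0, -8, 0.4]]]'

```text
t: 20.9
tcp_pos: [550.7, -144.1, 27.6]
ee_rot: [[0.385, 0.923, -0.01], [0.923, -0.385, -0.002], [-0.006, -0.009, -1.0]]
ft_force: [-1.0, 0.2, -0.4]
grip_width: 66.2
```

Call:
drive_tool --plan '[[[0, 0, 0, -8, 0.4], [0, 0, 0, -8, 0.4], [0, 0, 0, -8, 0.4], [0, 0, 0, -8, 0.4], [0, 0, 0, -8, 0.4]]]'

```text
t: 21.4
tcp_pos: [550.7, -144.2, 27.5]
ee_rot: [[-0.298, 0.954, -0.011], [0.955, 0.298, -0.002], [0.001, -0.011, -1.0]]
ft_force: [0.0, 0.4, 0.2]
grip_width: 65.9
```

Call:
drive_tool --plan '[[[0, 0, 0, 0, -1], [0, 0, 0, 0, -1], [0, 0, 0, 0, -1], [0, 0, 0, 0, -1], [0, 0, 0, 0, -1]]]'

```text
t: 21.9
tcp_pos: [550.6, -144.1, 27.5]
ee_rot: [[-0.292, 0.956, -0.011], [0.956, 0.292, -0.002], [0.001, -0.011, -1.0]]
ft_force: [-0.1, -0.1, -0.1]
grip_width: 46.5
```

```bash
python3 -c "
from h import *
to(556.3,147.8,252)
print(np.round(get_obs()['joint_positions'],2))
"
```

```text
t 21.9 tcp [ 550.6 -144.1   27.5] yaw 107.0 F [-0.1 -0.1 -0.1] w 46.5 shift cm [ 27.77   8.83 -22.52]
[ 0.73  1.   -0.9   1.86  1.05  0.86 -0.43]
```

Call:
drive_tool --plan '[[[0, 0, -2, 0, -1], [0, 0, -4.8, 0, -1], [0, 0, -4.8, 0, -1], [0, 0, -4.8, 0, -1], [0, 0, -4.8, 0, -1]]]'

```text
t: 22.4
tcp_pos: [552.4, -143.5, 241.2]
ee_rot: [[-0.293, 0.956, -0.011], [0.956, 0.293, -0.002], [0.002, -0.011, -1.0]]
ft_force: [0.7, -0.3, -1.5]
grip_width: 46.5
```

Call:
drive_tool --plan '[[[3.4, 1.1, 0, 0, -1], [3.4, 1.1, 0, 0, -1], [3.4, 1.1, 0, 0, -1], [3.4, 1.1, 0, 0, -1], [3.4, 1.1, 0, 0, -1]]]'

```text
t: 22.9
tcp_pos: [555.3, 36.2, 239.1]
ee_rot: [[-0.292, 0.956, -0.011], [0.956, 0.292, -0.002], [0.001, -0.011, -1.0]]
ft_force: [0.7, -0.7, -1.8]
grip_width: 46.1
```

Call:
drive_tool --plan '[[[3.4, 1.1, 0, 0, -1], [3.4, 1.1, 0, 0, -1], [2.5, 0.8, 0, 0, -1], [0, 0, 0, 0, -1], [0, 0, 0, 0, -1]]]'

```text
t: 23.4
tcp_pos: [556.8, 132.8, 238.8]
ee_rot: [[-0.294, 0.956, -0.011], [0.956, 0.294, -0.003], [0.001, -0.011, -1.0]]
ft_force: [0.6, -0.5, -1.8]
grip_width: 46.3
```

```bash
python3 -c "
from h import *
to(556.3,147.8,228)
"
```

```text
t 23.4 tcp [556.8 132.8 238.8] yaw 107.1 F [ 0.6 -0.5 -1.8] w 46.3 shift cm [1.45 0.41 1.07]
```

Call:
drive_tool --plan '[[[0.7, 0.2, 0, 0, -1], [0.75, 0.21, 0, 0, -1], [0, 0, 0.6, 0, -1], [0, 0, 0.6, 0, -1], [0, 0, 0, 0, -1]]]'

```text
t: 23.9
tcp_pos: [556.2, 146.7, 225.6]
ee_rot: [[-0.292, 0.956, -0.013], [0.956, 0.292, -0.003], [0.001, -0.013, -1.0]]
ft_force: [-0.2, -0.5, -1.5]
grip_width: 46.4
```

```bash
python3 -c "
from h import *
to(556.2,147.8,212)
a=get_image('side'); g=cv2.cvtColor(a,cv2.COLOR_RGB2GRAY); print(a[160:178,235:262,2]); print(g[184:195,256:266:3])
w=np.radians(np.arange(0,360,5))
for z in (198.5,210.5):
    q=np.array([proj('side',[556.7+24*np.cos(t),147.2+24*np.sin(t),z]) for t in w]); print(z,q.min(0).round(1),q.max(0).round(1))
"
```

```text
t 23.9 tcp [556.2 146.7 225.6] yaw 107.0 F [-0.2 -0.5 -1.5] w 46.4 shift cm [0.1  0.05 1.36]
[[145 134 118 154 169 169 126  64  58  58  61  63  66  65  67  66  64  60
   60  56  55  58 137 165 169 155 144]
 [146 134 116 153 169 169 129  68  62  76 101 126 130 127 133 135 117  83
   67  61  56  58 137 166 169 154 143]
 [145 134 115 153 169 169 138  95 115 128 128 128 127 127 127 126 127 127
  128 108  72  60 137 165 169 155 126]
 [143 133 127 157 169 170 148 129 128 129 128 125 124 122 122 125 127 127
  127 127 107  74 137 166 168 169 171]
 [100 118 127 160 170 169 148 130 128 128 124 107  98  99  91  97 118 126
  127 127 128  96 137 165 168 168 169]
 [167 144 128 163 173 170 148 130 128 128 120 107 100  98  93 107 123 128
  128 127 129  96 138 164 165 165 167]
 [168 156 137 169 175 170 148 130 128 128 128 127 128 127 127 128 128 128
  128 128 108  93 141 163 165 167 170]
 [170 168 159 172 175 169 143 122 125 127 128 127 128 127 128 129 129 129
  125 109  95 129 158 165 165 167 169]
 [171 169 170 176 173 169 142  99  89 101 111 118 121 122 123 123 112 103
  100  97  95 147 164 164 163
[... 605 characters left out ...]
 84 115 131 129 135 137 143 149 157 181 192
  190 185 175 173 173 171 170 170 171]
 [ 99  99  97 100 100  96 102 135 165 207 191 148 135 143 150 153 151 181
  207 214 216 220 213 193 178 175 174]
 [112 126 134 147 157 162 204 215 190 149 129 123 129 144 149 137 129 128
  129 159 202 215 216 215 218 210 190]
 [123 122 125 157 204 215 200 168 136 127 128 124 129 144 150 138 128 128
  128 128 160 201 214 214 215 216 217]]
[[208 216 215 157]
 [216 215 214 190]
 [216 215 200 196]
 [216 214 169 197]
 [217 191 148 196]
 [199 139 129 196]
 [139 131 133 188]
 [131 132 133 178]
 [105 132 133 152]
 [ 79 132 133 131]
 [ 81 132 133 135]]
198.5 [240.3 163.2] [256.5 171.2]
210.5 [240.1 159.7] [256.4 167.6]
```

Call:
drive_tool --plan '[[[0.1, 0.05, 0, 0, -1], [0, 0, 0.3, 0, -1], [0, 0, 0.3, 0, -1], [0, 0, 0.3, 0, -1], [0, 0, 0.3, 0, -1]]]'

```text
t: 24.45
tcp_pos: [556.8, 148.8, 214.8]
ee_rot: [[-0.293, 0.956, -0.011], [0.956, 0.293, -0.002], [0.001, -0.011, -1.0]]
ft_force: [0.4, 0.5, -0.8]
grip_width: 46.5
```

Call:
drive_tool --plan '[[[0, 0, 0.2, 0, -1], [0, 0, 0.2, 0, -1], [0, 0, 0, 0, -1], [0, 0, 0, 0, -1], [0, 0, 0, 0, -1]]]'

```text
t: 24.95
tcp_pos: [556.7, 148.7, 211.1]
ee_rot: [[-0.293, 0.956, -0.011], [0.956, 0.293, -0.002], [0.001, -0.011, -1.0]]
ft_force: [-0.3, -0.5, 0.5]
grip_width: 46.5
```

```bash
python3 -c "
from h import *
to(556.2,147.8,187)
a=get_image('side'); g=cv2.cvtColor(a,cv2.COLOR_RGB2GRAY); print(g[184:195,256:266:3])
"
```

```text
t 24.95 tcp [556.7 148.7 211.1] yaw 107.0 F [-0.3 -0.5  0.5] w 46.5 shift cm [-0.08 -0.05  2.41]
[[153 215 215 180]
 [181 215 215 202]
 [205 214 215 195]
 [216 215 213 189]
 [215 215 207 196]
 [216 215 173 195]
 [217 206 135 188]
 [211 156 133 178]
 [151 132 133 151]
 [ 80 133 134 130]
 [ 79 132 133 134]]
```

The pan sank about 7 to 10 mm, so ring 2 is sitting on the post's rim. I'll ease up and shift about 1.4 mm back toward where ring 1 threaded.

Call:
drive_tool --plan '[[[0, 0, -0.5, 0, -1], [-0.06, -0.05, 0, 0, -1], [-0.05, -0.04, 0, 0, -1], [0, 0, 0, 0, -1], [0, 0, 0, 0, -1]]]'

```text
t: 25.5
tcp_pos: [556.1, 147.7, 215.9]
ee_rot: [[-0.293, 0.956, -0.011], [0.956, 0.293, -0.001], [0.002, -0.011, -1.0]]
ft_force: [-0.1, -0.5, -0.9]
grip_width: 46.4
```

```bash
python3 -c "
from h import *
to(556.2,147.4,187)
a=get_image('side'); g=cv2.cvtColor(a,cv2.COLOR_RGB2GRAY); print(g[184:195,256:266:3]); print(a[160:182,238:262,2])
"
```

```text
t 25.5 tcp [556.1 147.7 215.9] yaw 107.0 F [-0.1 -0.5 -0.9] w 46.4 shift cm [-0.03  0.03  2.89]
[[208 215 215 158]
 [216 216 214 190]
 [216 215 200 197]
 [216 214 169 197]
 [217 192 148 195]
 [199 143 129 196]
 [139 132 133 188]
 [130 132 132 178]
 [104 131 133 151]
 [ 79 132 133 132]
 [ 79 132 132 134]]
[[155 169 169 127  64  57  57  57  57  58  59  59  58  59  59  58  55  55
   58 137 165 168 155 145]
 [153 169 169 138  81  57  57  57  58  58  58  59  60  60  60  59  54  54
   57 137 165 168 154 143]
 [152 169 169 138  82  58  59  57  57  61  61  65  65  66  73  73  63  55
   58 137 165 168 155 126]
 [152 169 169 139  89  68  67  64  65  85  91 120 123 129 170 173 126  66
   60 137 165 167 169 171]
 [159 170 169 154 159 155 141 131 127 127 128 127 127 130 134 147 117  68
   58 137 165 168 169 170]
 [163 172 169 147 130 129 128 128 128 127 126 126 127 127 127 127 116  88
   64 137 165 168 167 167]
 [169 175 169 148 130 128 129 128 124 116 111 108 115 124 127 127 126 116
   84 137 165 169 168 169]
 [166 174 169 141 124 129 129 121 106  99  98  93  90 117 127 127 127 128
   95 137 165
[... 728 characters left out ...]
99  97 103 135 165 206 190 147 135 144 150 152 150 181 207 214 216
  220 212 193 178 173 173]
 [146 157 162 209 217 190 150 129 123 129 143 149 137 128 128 129 159 202
  216 216 215 218 205 186]
 [157 204 215 199 168 137 127 127 123 130 144 150 137 127 127 128 128 159
  201 213 214 215 215 217]
 [202 213 213 180 136 127 128 128 120 128 144 150 135 126 128 130 128 129
  159 201 214 215 215 214]
 [213 214 198 154 126 128 128 128 111 123 141 150 135 116 122 128 128 129
  154 200 214 214 214 213]
 [213 214 213 168 121 127 127 128 129 128 129 135 135 131 129 130 130 129
  124 193 214 213 213 213]
 [213 212 211 160 107 125 127 128 128 128 129 129 129 129 130 129 127 115
  119 192 212 212 212 212]]
```

Call:
drive_tool --plan '[[[0, 0, 0.25, 0, -1], [0, 0, 0.25, 0, -1], [0, 0, 0.25, 0, -1], [0, 0, 0.25, 0, -1], [0, 0, 0, 0, -1]]]'

```text
t: 26.05
tcp_pos: [555.9, 147.3, 205.4]
ee_rot: [[-0.293, 0.956, -0.012], [0.956, 0.293, -0.002], [0.002, -0.012, -1.0]]
ft_force: [0.0, -0.0, -1.6]
grip_width: 46.6
```

```bash
python3 -c "
from h import *
to(556.2,147.4,187)
a=get_image('side'); g=cv2.cvtColor(a,cv2.COLOR_RGB2GRAY); print(g[184:195,256:266:3]); print(a[164:175,243:256,2])
"
```

```text
t 26.05 tcp [555.9 147.3 205.4] yaw 107.0 F [ 0.  -0.  -1.6] w 46.6 shift cm [-0.01  0.06  1.84]
[[208 215 215 158]
 [215 216 213 190]
 [215 215 200 197]
 [216 214 169 197]
 [217 192 147 196]
 [200 139 128 195]
 [139 132 132 188]
 [131 131 132 178]
 [104 132 134 151]
 [ 80 132 133 130]
 [ 80 132 133 134]]
[[168 168 167 165 165 164 166 168 167 166 164 124  67]
 [168 167 165 163 162 162 162 163 166 165 164 124  66]
 [167 166 165 162 149 148 146 141 156 162 164 126  66]
 [152 145 134 127 127 128 127 127 131 134 149 120  69]
 [132 128 127 128 132 143 139 130 127 127 127 116  83]
 [129 129 127 128 177 194 194 165 132 127 128 126 107]
 [129 129 123 119 161 183 177 140 121 127 127 127 128]
 [128 128 127 116 119 140 137 126 126 128 128 128 129]
 [128 128 128 128 127 127 127 128 128 128 128 128 108]
 [117 126 128 128 128 128 128 129 128 127 123 107  93]
 [ 87 100 108 117 122 122 123 119 107 102 100  97  99]]
```

Call:
drive_tool --plan '[[[0, 0, 0.3, 0, -1], [0, 0, 0.3, 0, -1], [0, 0, 0.3, 0, -1], [0, 0, 0.3, 0, -1], [0, 0, 0.3, 0, -1]]]'

```text
t: 26.6
tcp_pos: [555.9, 147.5, 190.6]
ee_rot: [[-0.293, 0.956, -0.011], [0.956, 0.293, -0.002], [0.002, -0.011, -1.0]]
ft_force: [0.9, -0.1, -0.4]
grip_width: 46.6
```

Call:
drive_tool --plan '[[[0, 0, 0.12, 0, -1], [0, 0, 0.12, 0, -1], [0, 0, 0.12, 0, -1], [0, 0, 0.12, 0, -1], [0, 0, 0.12, 0, -1]]]'

```text
t: 27.1
tcp_pos: [555.9, 147.5, 185.0]
ee_rot: [[-0.293, 0.956, -0.01], [0.956, 0.293, -0.001], [0.002, -0.01, -1.0]]
ft_force: [-0.2, -0.4, -0.8]
grip_width: 46.8
```

Call:
drive_tool --plan '[[[0, 0, 0.12, 0, -1], [0, 0, 0.12, 0, -1], [0, 0, 0.12, 0, -1], [0, 0, 0.12, 0, -1], [0, 0, 0, 0, -1]]]'

```text
t: 27.6
tcp_pos: [555.9, 147.6, 180.1]
ee_rot: [[-0.293, 0.956, -0.011], [0.956, 0.293, -0.001], [0.002, -0.011, -1.0]]
ft_force: [-0.0, 0.8, -0.3]
grip_width: 46.5
```

```bash
python3 -c "
from h import *
to(556.2,147.4,179.5)
a=get_image('side'); g=cv2.cvtColor(a,cv2.COLOR_RGB2GRAY); print(g[184:198,256:266:3])
"
```

```text
t 27.6 tcp [555.9 147.6 180.1] yaw 107.0 F [-0.   0.8 -0.3] w 46.5 shift cm [-0.02  0.02  0.06]
[[167 215 216 179]
 [172 215 215 202]
 [208 215 215 190]
 [215 215 213 191]
 [216 215 199 196]
 [216 214 149 196]
 [216 191 131 188]
 [199 139 132 178]
 [118 130 133 151]
 [ 79 131 133 130]
 [ 79 133 132 134]
 [ 79 131 131 132]
 [ 79 131 132 132]
 [ 92 132 131 133]]
```

Call:
drive_tool --plan '[[[0, 0, 0.1, 0, -1], [0, 0, 0, 0, -0.05], [0, 0, 0, 0, 0.1], [0, 0, 0, 0, 0.3], [0, 0, 0, 0, 0.3]]]'

```text
t: 28.15
tcp_pos: [555.7, 147.5, 179.1]
ee_rot: [[-0.293, 0.956, -0.011], [0.956, 0.293, -0.002], [0.002, -0.011, -1.0]]
ft_force: [-0.3, -0.0, -0.3]
grip_width: 60.7
```

Call:
drive_tool --plan '[[[0, 0, -1, 0, 0.3], [0, 0, -2, 0, 0.3], [0, 0, -3, 0, 0.3], [0, 0, -2, 0, 0.3], [0, 0, 0, 0, 0.3]]]'

```text
t: 28.65
tcp_pos: [558.0, 149.0, 262.6]
ee_rot: [[-0.293, 0.956, -0.005], [0.956, 0.293, 0.001], [0.002, -0.005, -1.0]]
ft_force: [0.7, -0.0, 0.1]
grip_width: 61.0
```

```bash
python3 -c "
from h import *
to(582,-26.2,240)
a=get_image('side'); g=cv2.cvtColor(a,cv2.COLOR_RGB2GRAY); print(g[184:198,256:266:3])
cv2.imwrite('pics/j.png',np.hstack([cv2.resize(x[:,:,::-1],(360,600),interpolation=cv2.INTER_CUBIC) for x in (a[165:225,224:260],a[190:225,224:245])]))
for r in spot_point('side','pointer'): print(np.round(r['position'],1),round(r['confidence'],2))
for r in spot_point('side','green_mark'): print('g',np.round(r['position'],1),round(r['confidence'],2))
for r in boxes_of('side','green_mark'): print('g',np.round(r['position'],1),round(r['confidence'],2))
"
```

```text
t 28.65 tcp [558.  149.  262.6] yaw 107.0 F [ 0.7 -0.   0.1] w 61.0 shift cm [-17.46  -2.82   2.23]
[[166 216 216 180]
 [176 216 216 206]
 [209 215 216 191]
 [216 216 214 192]
 [216 216 202 197]
 [217 215 155 196]
 [217 195 133 189]
 [201 146 133 179]
 [128 132 134 152]
 [ 80 133 133 132]
 [ 81 132 134 134]
 [ 80 132 133 134]
 [ 79 132 133 134]
 [ 93 133 131 134]]
[ 662.1 -191.5   56.6] 0.82
[647.3 344.   54.5] 0.49
[584.  -24.6   5. ] 0.36
g [441.9 -58.    3.5] 0.17
g [551.1 139.7 137.5] 0.49
g [438.9 -62.9  10.3] 0.44
```

View pics/j.png

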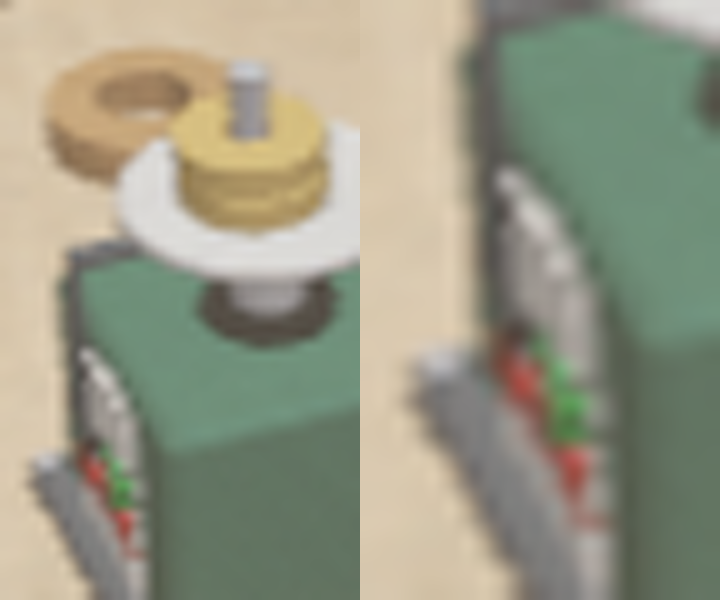

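The crop shows the two rings stacked flat, with the post top above them (left half (248,75)). The pointer's dark end at right half (515,330) is close to the green slider, at (540,345) to (575,425), but parallax makes this unclear. I'll resolve the mark numerically before deciding on a third ring.

```bash
python3 -c "
from h import *
np.set_printoptions(linewidth=220)
t=get_image('top').astype(int); s=get_image('side').astype(int)
print('top G-R cols 240..265 rows 212..222');print((t[...,1]-np.maximum(t[...,0],t[...,2]))[212:223,240:266])
print('top gray');print(t.sum(2)[212:224,232:264]//3)
print('side G-max(R,B) cols 230..240 rows 205..222');print((s[...,1]-np.maximum(s[...,0],s[...,2]))[205:223,230:241])
print('side R-G');print((s[...,0]-s[...,1])[205:223,230:241])
print('side gray');print(s.sum(2)[198:223,229:241]//3)
"
```

```text
top G-R cols 240..265 rows 212..222
[[ -1   1  -2  -3  -2  -2 -11 -10 -11 -13 -15 -13 -10 -12  -9 -11 -11 -14 -11 -13 -12 -12 -12 -12 -10 -13]
 [  0  -4  -5  -4  -3   0  -4 -11  -8 -13 -15 -13 -13  -9 -11 -11 -12  -9 -12 -10 -10 -11 -12 -13 -12 -11]
 [ -4  -1   0  -4  -4   0  -4  -1 -12  -6  -8 -16 -14  -9 -12 -12 -13 -10 -11 -12 -14 -15 -12 -12 -11 -12]
 [  0  -4  -1  -3  -2  -2  -3  -5   0  -5  -9  -8 -13 -11  -6  -9  -9 -10 -12 -12 -12 -11  -9 -10 -13 -10]
 [ -2   2  -5  -2  -4  -2  -2  -1  -3  -1  -5 -10  -8 -12  -8  -7  -7 -10  -9 -10 -10 -13 -11 -14 -14 -12]
 [ -3  -2  -1  -1  -1  -3   0   1  -4  -2  -5  -3  -6  -8 -12  -7  -8 -10 -10 -12  -9  -9 -11  -9 -12 -12]
 [ -3  -2  -1  -1  -4   0  -5  -4  -2  -2  -4  -5  -8  -6  -8 -11 -10  -6 -11  -9 -11  -9 -11 -12 -13 -10]
 [ -3   1  -3  -3  -3   0  -2  -2  -2  -2  -6  -2  -3  -5  -4  -8  -6 -10  -9 -10 -10 -10 -12  -9 -11 -10]
 [  0  -1  -2  -2   0  -5  -4  -6  -2  -4  -5   0  -1  -4  -4  -2   2  -4  -1 -10 -11 -10  -7  -9 -10  -9]
 [ -6  -1  -4  -3   0  -1  -1  -2  -2  -3  -1  -1  -3   0  -3  -5   0  -3  -1  -3  -8 -11 -10  -9 -11
[... 4028 characters left out ...]
 78  76 107 141 160 138  97  92 112]
 [177 141 101  81 100 107 138 161 138  97  86  99]
 [161 118  94  88 115 104 129 159 138  98  87  94]
 [125 127 112  97 103 120 112 120 119  99  87  94]
 [123 126 123 121 103  98 109 115 137 115  86  93]
 [122 126 126 144 133  97  95  93 128 112  87  93]
 [113 124 126 143 142 108  92 101 107  96  86  93]
 [125 120 125 134 147 134 103 123 144 114  87  93]
 [152 111 123 126 135 148 123 101 128 108  86  92]
 [169 125 120 125 129 145 134 106 145 125  87  92]
 [193 149 112 124 126 134 148 129 147 124  87  92]
 [191 166 124 118 125 126 143 134 132 111  87  93]
 [191 192 148 109 123 125 134 148 169 135  88  92]
 [191 193 168 122 116 124 126 144 169 136  86  91]]
```

```bash
python3 -c "
from h import *
from scipy.optimize import brentq
def zrow(xy,row): return brentq(lambda z: proj('side',[*xy,z])[1]-row,-50,150)
print('pointer right end',[proj('side',(502,120,z)).round(1) for z in (83,75.5,68)])
for tp,row in (((258.5,215.9),(214.3)),((251.3,217.3),212.0),((244,219),209.8)):
    X=atz('top',*tp,60)
    print(tp,X.round(1),'z by row',round(zrow(X[:2],row),1),'col there',proj('side',[*X[:2],zrow(X[:2],row)]).round(1))
# scale pose from base corners (top crop)
c=np.array([atz('top',*p,8)[:2] for p in ((213.0,180.9),(259.2,169.5),(271.5,214.9),(225.7,227.3))])
print(c.round(1),c.mean(0).round(1)); e=c[1]-c[2]; f=c[0]-c[3]; print(np.degrees(np.arctan2(*(e+f)[::-1])), [np.linalg.norm(c[i]-c[i-1]).round(1) for i in range(4)])
"
```

```text
pointer right end [array([232.6, 205.6]), array([232.8, 207.6]), array([232.9, 209.6])]
(258.5, 215.9) [510.7 107.5  60. ] z by row 58.1 col there [236.2 214.3]
(251.3, 217.3) [507.1 125.9  60. ] z by row 53.8 col there [234.6 212. ]
(244, 219) [502.6 144.6  60. ] z by row 49.2 col there [233.  209.8]
[[606.3 229.9]
 [637.6 106. ]
 [515.7  72.8]
 [482.2 194.6]] [560.5 150.8]
15.563139373741672 [np.float64(129.0), np.float64(127.8), np.float64(126.3), np.float64(126.4)]
```

Two independent checks agree: the pointer model fits the image, and the green field lies at z ≈ 58–60, i.e. mark ≈ 23–25 mm. So a third ring is needed. I'll take the ring at (582,-26).

Call:
drive_tool --plan '[[[-3.5, -0.56, 0, 0, 0.4], [-3.5, -0.56, 0, 0, 0.4], [-3.5, -0.56, 0, 0, 0.4], [-3.5, -0.56, 0, 0, 0.4], [-3.5, -0.56, 0, 0, 0.4]]]'

```text
t: 29.45
tcp_pos: [580.9, -29.5, 258.3]
ee_rot: [[-0.293, 0.956, -0.012], [0.956, 0.293, -0.002], [0.002, -0.012, -1.0]]
ft_force: [-0.6, 0.6, -0.5]
grip_width: 65.7
```

Call:
drive_tool --plan '[[[0, 0, 4, 0, 0.4], [0, 0, 5, 0, 0.4], [0, 0, 5, 0, 0.4], [0, 0, 0, 0, 0.4], [0, 0, 0, 0, 0.4]]]'

```text
t: 29.95
tcp_pos: [579.5, -27.5, 119.3]
ee_rot: [[-0.294, 0.956, -0.012], [0.956, 0.294, -0.0], [0.003, -0.012, -1.0]]
ft_force: [0.1, 0.4, 1.2]
grip_width: 65.3
```

```bash
python3 -c "
from h import *
to(582,-26.2,28)
print(np.round(get_obs()['joint_positions'],2))
"
```

```text
t 29.95 tcp [579.5 -27.5 119.3] yaw 107.1 F [0.1 0.4 1.2] w 65.3 shift cm [0.02 0.38 9.13]
[ 0.57  0.88 -0.99  1.79  0.87  0.99 -0.49]
```

Call:
drive_tool --plan '[[[0, 0.38, 3, 0, 0.4], [0, 0, 3, 0, 0.4], [0, 0, 2, 0, 0.4], [0, 0, 1.1, 0, 0.4], [0, 0, 0, 0, 0.4]]]'

```text
t: 30.45
tcp_pos: [583.3, -26.9, 29.2]
ee_rot: [[-0.293, 0.956, -0.009], [0.956, 0.293, -0.001], [0.001, -0.009, -1.0]]
ft_force: [-0.3, -1.4, -0.3]
grip_width: 65.9
```

Call:
drive_tool --plan '[[[0, 0, 0, 0, -1], [0, 0, 0, 0, -1], [0, 0, 0, 0, -1], [0, 0, 0, 0, -1], [0, 0, 0, 0, 0.4]]]'

```text
t: 30.95
tcp_pos: [582.9, -27.1, 29.2]
ee_rot: [[-0.293, 0.956, -0.009], [0.956, 0.293, -0.002], [0.001, -0.009, -1.0]]
ft_force: [0.0, 0.1, 0.4]
grip_width: 52.1
```

Call:
drive_tool --plan '[[[0, 0, 0, 0, 0.4], [0, 0, 0, 0, 0.4], [0, 0, 0, 8, 0.4], [0, 0, 0, 8, 0.4], [0, 0, 0, 8, 0.4]]]'

```text
t: 31.45
tcp_pos: [582.3, -27.1, 28.0]
ee_rot: [[0.127, 0.992, -0.011], [0.992, -0.127, -0.001], [-0.003, -0.011, -1.0]]
ft_force: [0.5, -0.0, 0.5]
grip_width: 65.8
```

Call:
drive_tool --plan '[[[0, 0, 0, 8, 0.4], [0, 0, 0, 8, 0.4], [0, 0, 0, 8, 0.4], [0, 0, 0, 8, 0.4], [0, 0, 0, 8, 0.4]]]'

```text
t: 31.95
tcp_pos: [582.3, -27.1, 28.1]
ee_rot: [[0.735, 0.678, -0.011], [0.678, -0.735, -0.001], [-0.009, -0.006, -1.0]]
ft_force: [-0.5, -0.7, -0.5]
grip_width: 65.8
```

Call:
drive_tool --plan '[[[0, 0, 0, 8, 0.4], [0, 0, 0, 8, 0.4], [0, 0, 0, 8, 0.4], [0, 0, 0, 0, 0.4], [0, 0, 0, 0, -1]]]'

```text
t: 32.45
tcp_pos: [582.3, -27.0, 28.1]
ee_rot: [[0.944, 0.33, -0.011], [0.33, -0.944, -0.002], [-0.011, -0.002, -1.0]]
ft_force: [-1.0, 1.0, 0.1]
grip_width: 61.1
```

Call:
drive_tool --plan '[[[0, 0, 0, 0, -1], [0, 0, 0, 0, -1], [0, 0, 0, 0, -1], [0, 0, 0, 0, -1], [0, 0, 0, 0, -1]]]'

```text
t: 32.95
tcp_pos: [582.2, -27.2, 28.0]
ee_rot: [[0.945, 0.326, -0.011], [0.326, -0.945, -0.001], [-0.011, -0.002, -1.0]]
ft_force: [-0.1, -0.2, -0.8]
grip_width: 46.2
```

```bash
python3 -c "
from h import *
to(556.0,147.5,235)
print(np.round(get_obs()['joint_positions'],2))
"
```

```text
t 32.95 tcp [582.2 -27.2  28. ] yaw 19.0 F [-0.1 -0.2 -0.8] w 46.2 shift cm [  3.   -17.41 -20.69]
[ 0.33  0.88 -0.54  1.83  0.72  0.65 -1.88]
```

Call:
drive_tool --plan '[[[0, 0, -2, 0, -1], [0, 0, -4.7, 0, -1], [0, 0, -4.7, 0, -1], [0, 0, -4.7, 0, -1], [0, 0, -4.6, 0, -1]]]'

```text
t: 33.45
tcp_pos: [584.0, -26.9, 236.9]
ee_rot: [[0.945, 0.327, -0.011], [0.327, -0.945, -0.002], [-0.011, -0.002, -1.0]]
ft_force: [0.7, -0.3, -2.8]
grip_width: 46.8
```

Call:
drive_tool --plan '[[[0.6, -3.3, 0, 0, -1], [0.6, -3.3, 0, 0, -1], [0.6, -3.3, 0, 0, -1], [0.6, -3.3, 0, 0, -1], [0.6, -3.3, 0, 0, -1]]]'

```text
t: 33.95
tcp_pos: [558.5, 139.8, 235.0]
ee_rot: [[0.945, 0.326, -0.011], [0.326, -0.945, -0.002], [-0.011, -0.002, -1.0]]
ft_force: [-0.5, -0.5, -1.3]
grip_width: 46.2
```

Call:
drive_tool --plan '[[[0, 0, 0.5, 0, -1], [0, 0, 0.5, 0, -1], [0, 0, 0, 0, -1], [0, 0, 0, 0, -1], [0, 0, 0, 0, -1]]]'

```text
t: 34.45
tcp_pos: [559.3, 137.7, 225.1]
ee_rot: [[0.946, 0.324, -0.011], [0.324, -0.946, -0.002], [-0.011, -0.002, -1.0]]
ft_force: [-0.6, 0.2, -1.1]
grip_width: 46.7
```

```bash
python3 -c "
from h import *
to(555.8,147.5,220)
"
```

```text
t 34.45 tcp [559.3 137.7 225.1] yaw 18.9 F [-0.6  0.2 -1.1] w 46.7 shift cm [-0.01 -1.04  0.51]
```

Call:
drive_tool --plan '[[[0, -0.5, 0, 0, -1], [0, -0.54, 0.5, 0, -1], [0, 0, 0, 0, -1], [0, 0, 0, 0, -1], [0, 0, 0, 0, -1]]]'

```text
t: 34.95
tcp_pos: [555.6, 148.7, 220.1]
ee_rot: [[0.945, 0.326, -0.011], [0.326, -0.945, -0.002], [-0.011, -0.002, -1.0]]
ft_force: [0.3, 0.0, -2.0]
grip_width: 46.6
```

```bash
python3 -c "
from h import *
to(555.8,147.5,205)
a=get_image('side'); g=cv2.cvtColor(a,cv2.COLOR_RGB2GRAY); print(g[187:197,256:266:3])
"
```

```text
t 34.95 tcp [555.6 148.7 220.1] yaw 19.0 F [ 0.3  0.  -2. ] w 46.6 shift cm [0.   0.12 1.51]
[[216 216 214 191]
 [216 216 201 196]
 [217 214 154 195]
 [216 195 132 188]
 [200 145 133 178]
 [127 132 133 151]
 [ 80 132 133 130]
 [ 79 132 133 133]
 [ 81 132 132 133]
 [ 80 133 132 133]]
```

Call:
drive_tool --plan '[[[0, 0.12, 0, 0, -1], [0, 0, 0, 0, -1], [0, 0, 0.3, 0, -1], [0, 0, 0.3, 0, -1], [0, 0, 0.3, 0, -1]]]'

```text
t: 35.5
tcp_pos: [555.7, 147.5, 210.8]
ee_rot: [[0.945, 0.326, -0.011], [0.326, -0.945, -0.002], [-0.011, -0.002, -1.0]]
ft_force: [-1.2, 0.6, -1.7]
grip_width: 46.7
```

Call:
drive_tool --plan '[[[0, 0, 0.3, 0, -1], [0, 0, 0.3, 0, -1], [0, 0, 0, 0, -1], [0, 0, 0, 0, -1], [0, 0, 0, 0, -1]]]'

```text
t: 36.0
tcp_pos: [555.8, 147.6, 205.3]
ee_rot: [[0.945, 0.326, -0.01], [0.326, -0.945, -0.001], [-0.01, -0.002, -1.0]]
ft_force: [-0.0, 0.7, -1.5]
grip_width: 46.5
```

```bash
python3 -c "
from h import *
to(555.8,147.5,200)
a=get_image('side'); g=cv2.cvtColor(a,cv2.COLOR_RGB2GRAY); print(g[187:199,256:266:3])
"
```

```text
t 36.0 tcp [555.8 147.6 205.3] yaw 19.0 F [-0.   0.7 -1.5] w 46.5 shift cm [-0.    0.01  0.53]
[[215 216 213 192]
 [216 216 201 196]
 [217 214 154 196]
 [216 194 133 189]
 [201 145 133 179]
 [127 131 134 151]
 [ 79 132 134 131]
 [ 79 133 133 134]
 [ 80 132 132 133]
 [ 80 133 133 133]
 [ 93 132 131 134]
 [122 131 132 134]]
```

Threaded with no sinking of the dish. I'll lower it gently onto the stack and follow the pan down.

Call:
drive_tool --plan '[[[0, 0, 0.2, 0, -1], [0, 0, 0.2, 0, -1], [0, 0, 0.2, 0, -1], [0, 0, 0.2, 0, -1], [0, 0, 0.2, 0, -1]]]'

```text
t: 36.55
tcp_pos: [555.6, 147.5, 194.9]
ee_rot: [[0.945, 0.326, -0.011], [0.326, -0.945, -0.002], [-0.011, -0.002, -1.0]]
ft_force: [1.2, -0.5, -1.4]
grip_width: 46.9
```

Call:
drive_tool --plan '[[[0, 0, 0.11, 0, -1], [0, 0, 0.11, 0, -1], [0, 0, 0.11, 0, -1], [0, 0, 0.11, 0, -1], [0, 0, 0.11, 0, -1]]]'

```text
t: 37.05
tcp_pos: [555.6, 147.6, 189.7]
ee_rot: [[0.945, 0.326, -0.011], [0.326, -0.945, -0.001], [-0.011, -0.002, -1.0]]
ft_force: [1.1, 0.6, -1.5]
grip_width: 46.6
```

Call:
drive_tool --plan '[[[0, 0, 0.12, 0, -1], [0, 0, 0.12, 0, -1], [0, 0, 0.12, 0, -1], [0, 0, 0.12, 0, -1], [0, 0, 0, 0, -1]]]'

```text
t: 37.55
tcp_pos: [555.6, 147.6, 184.8]
ee_rot: [[0.945, 0.326, -0.011], [0.326, -0.945, -0.001], [-0.011, -0.002, -1.0]]
ft_force: [-0.1, 0.4, 0.3]
grip_width: 46.9
```

```bash
python3 -c "
from h import *
to(555.8,147.5,184.8)
a=get_image('side'); g=cv2.cvtColor(a,cv2.COLOR_RGB2GRAY); print(g[187:199,256:266:3])
"
```

```text
t 37.55 tcp [555.6 147.6 184.8] yaw 19.0 F [-0.1  0.4  0.3] w 46.9 shift cm [ 0.02  0.01 -0.  ]
[[182 215 216 207]
 [203 215 215 195]
 [216 215 214 190]
 [216 216 207 188]
 [217 214 158 179]
 [217 197 135 152]
 [206 148 134 131]
 [134 133 133 134]
 [ 81 132 133 133]
 [ 81 132 133 134]
 [ 93 132 132 134]
 [122 132 131 134]]
```

Dish sank another 2 px (~7 mm), which is the ring's weight fully carried. Releasing.

Call:
drive_tool --plan '[[[0, 0, 0.05, 0, -1], [0, 0, 0, 0, -0.05], [0, 0, 0, 0, 0.1], [0, 0, 0, 0, 0.3], [0, 0, 0, 0, 0.3]]]'

```text
t: 38.1
tcp_pos: [555.5, 147.5, 184.4]
ee_rot: [[0.945, 0.326, -0.011], [0.326, -0.945, -0.002], [-0.011, -0.002, -1.0]]
ft_force: [-0.3, -0.6, -0.7]
grip_width: 60.3
```

Call:
drive_tool --plan '[[[0, 0, -1, 0, 0.3], [0, 0, -2, 0, 0.3], [0, 0, -3, 0, 0.3], [0, 0, -3, 0, 0.3], [0, 0, -2, 0, 0.3]]]'

```text
t: 38.6
tcp_pos: [557.2, 148.4, 297.3]
ee_rot: [[0.945, 0.326, -0.008], [0.326, -0.945, -0.0], [-0.008, -0.002, -1.0]]
ft_force: [0.6, 0.7, -0.4]
grip_width: 61.3
```

Call:
drive_tool --plan '[[[-1, 3, 0, 0, 0.3], [-1, 4, 0, 0, 0.3], [-1, 4, 0, 0, 0.3], [-1, 4, 0, 0, 0.3], [-1, 4, 0, 0, 0.3]]]'

```text
t: 39.1
tcp_pos: [571.5, -49.8, 295.4]
ee_rot: [[0.945, 0.326, -0.01], [0.326, -0.945, -0.002], [-0.01, -0.002, -1.0]]
ft_force: [1.0, 0.5, 0.1]
grip_width: 61.0
```

```bash
python3 -c "
from h import *
np.set_printoptions(linewidth=220)
to(555.8,147.5,184.8)
a=get_image('side'); g=cv2.cvtColor(a,cv2.COLOR_RGB2GRAY); print(g[187:199,256:266:3])
t=get_image('top')
cv2.imwrite('pics/k.png',np.hstack([cv2.resize(x[:,:,::-1],(360,600),interpolation=cv2.INTER_CUBIC) for x in (a[165:225,224:260],a[190:225,224:245])]))
s=a.astype(int); print('G-R');print((s[...,1]-np.maximum(s[...,0],s[...,2]))[205:220,230:239]);print(g[204:220,229:239])
print('ptr end',[proj('side',(502,120,z)).round(1) for z in (63,60,57)])
t=t.astype(int);print('topG-R cols 238..263');print((t[...,1]-np.maximum(t[...,0],t[...,2]))[212:224,238:264])
"
```

```text
t 39.1 tcp [571.5 -49.8 295.4] yaw 19.1 F [1.  0.5 0.1] w 61.0 shift cm [  5.07 -19.14  11.04]
[[176 215 216 157]
 [203 216 216 179]
 [216 216 214 190]
 [217 216 207 189]
 [217 215 156 179]
 [217 196 134 152]
 [202 147 135 131]
 [123 133 134 135]
 [ 81 133 133 133]
 [ 81 133 134 134]
 [ 94 132 132 134]
 [122 132 133 134]]
G-R
[[-12  -2  -5  -5  -6  -6  -2  15  20]
 [-14  -5  -5  -6  -6  -6  -1   7  18]
 [-14  -6  -4  -3  -5  -6  -6  -3  13]
 [-12  -2  -5  42  19  -5  -7  -2   9]
 [-12  -3  -3  16  37   9  -6   0   6]
 [ -4   0  -7   4  51  15  -6  -1   7]
 [  1 -14 -45 -31  -3  42  12  -1   6]
 [ -1   3 -36 -45 -14  39  16   2   7]
 [ -1  -1 -24 -50 -38  28  59  21   4]
 [ -1  -1  -5 -23 -30  24  35   8   4]
 [ -1   0  -4 -16 -22  15  30  13   5]
 [ -1  -1  -3  -5 -23 -51 -73 -29   4]
 [ -5  -1   0  -2  -5 -30 -82 -28   4]
 [ -8  -3  -1  -1  -5 -22 -57 -16   0]
 [-14  -4   0   0  -3  -6 -33 -16   0]]
[[202 156  89 107 142 153 172 143 114 124]
 [204 157  89 107 142 153 190 159 105 118]
 [204 161  92 105 142 153 154 153 125 112]
 [203 160  92  98 140 154 153 170 137 101]
 [204 164  98 
[... 1186 characters left out ...]
  88 162  63   7  -3 -21 -17 120 119 -19 -11  -6  -6  -4]
 [ 25  19  16  -1  -3  -8 -11  12 -13 -13 -12  47   2 -17  -9  -4  -8 -17 -14  -6 -12  -9 -12 -12 -15 -20]
 [ -2  -6  -7  -5  -7  32 155  55 -15 -10 -13 -11  -5  -6  -9 -10  -9  -3  -2 -16 -17 -22 -20 -20 -19 -19]
 [ -4  -4 -23  -9 -20 -11 -11  -7  -2  -4   0 -11  -4  -5  -3 -15 -15 -20 -20 -19 -18 -19 -19 -20 -20 -19]
 [-20 -11 -12  -7  -2  -8  -4  -8  -9  -4   0  -9 -13 -19 -18 -21 -18 -20 -20 -18 -19 -19 -18 -18 -19 -19]
 [-12 -15 -13 -12  -8  -6  -1   0 -12 -15 -22 -19 -20 -21 -18 -19 -17 -22 -20 -18 -20 -17 -20 -17 -20 -19]
 [ -8  -9  -5  -2 -13 -15 -22 -17 -20 -20 -19 -20 -19 -20 -19 -18 -20 -18 -19 -19 -19 -18 -21 -18 -20 -19]]
```

View pics/k.png

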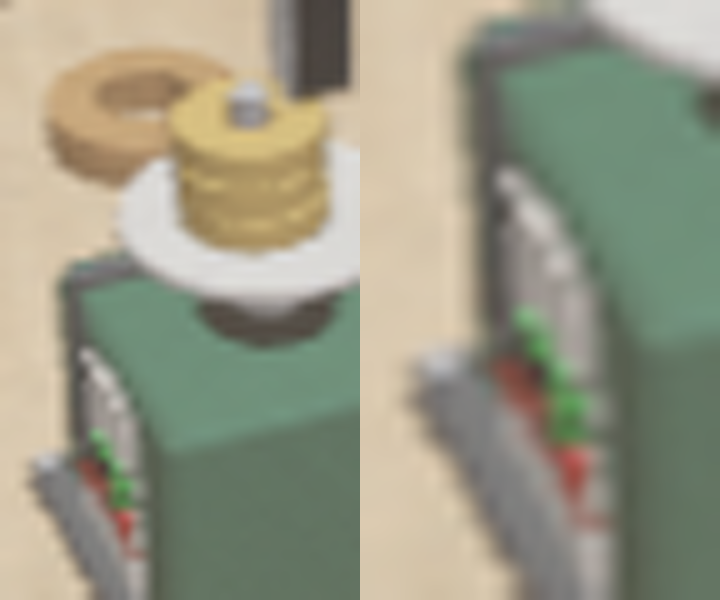

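Three rings are stacked flat on the post, with its top just visible at left half (248,105). The pointer's dark end, at right half (535,375), now sits beside the green slider, at (525,320) to (570,430). I'll back-project the green, red and pointer pixels into the gauge's own plane to decide whether this is in the field.

```bash
python3 -c "
from h import *
np.set_printoptions(linewidth=220,precision=1,suppress=True)
c=np.array([560.5,150.8,0]); 
def loc(px,x,yaw):
    R=np.array([[np.cos(yaw),-np.sin(yaw),0],[np.sin(yaw),np.cos(yaw),0],[0,0,1]])
    o,d=ray('side',*px); o=R.T@(o-c); d=R.T@d; return (o+d*(x-o[0])/d[0])[1:]
for yaw in (13.5,15.5):
  y=np.radians(yaw)
  for x in (-57,-58.5,-60):
    print(yaw,x,'green L',loc((232.9,208.3),x,y),'L2',loc((234,209.7),x,y),'M',loc((235,212),x,y),'R',loc((236.2,214),x,y))
  for x in (-55.5,-57): print(yaw,x,'red L',loc((233,211.8),x,y),'R',loc((236,217),x,y),'R top',loc((236,215.6),x,y))
  for x in (-62,-64,-66): print(yaw,x,'ptr end',loc((233.4,211.2),x,y))
s=get_image('side')
Y=np.arange(1)
np.save('side_final.npy',s)
for r in spot_point('top','pointer')+spot_point('side','pointer')+spot_point('top','green_mark')+spot_point('side','green_mark'): print(np.round(r['position'],1),round(r['confidence'],2))
get_image('top')
for q in ('pointer','green_mark','dish_middle','scale'):
  for f in (spot_point,boxes_of):
    print(q,[(np.round(r['position'],1),round(r['confidence'],2)) for r in f('top',q)])
"
```

```text
13.5 -57 green L [ 9.5 53.5] L2 [-2.8 56.4] M [-13.1  54.5] R [-25.8  55.6]
13.5 -58.5 green L [ 3.9 57.7] L2 [-8.4 60.6] M [-18.6  58.7] R [-31.2  59.8]
13.5 -60 green L [-1.8 62. ] L2 [-14.   64.9] M [-24.2  63. ] R [-36.7  64.1]
13.5 -55.5 red L [16.9 34.1] R [-15.8  36.4] R top [-16.8  42.6]
13.5 -57 red L [11.2 38.5] R [-21.3  40.7] R top [-22.3  46.9]
13.5 -62 ptr end [-13.1  59. ]
13.5 -64 ptr end [-20.7  64.7]
13.5 -66 ptr end [-28.2  70.5]
15.5 -57 green L [10.3 54.4] L2 [-0.6 56.2] M [-9.7 53.4] R [-21.   53.4]
15.5 -58.5 green L [ 5.3 58.1] L2 [-5.5 60. ] M [-14.6  57.2] R [-25.8  57.2]
15.5 -60 green L [ 0.4 61.9] L2 [-10.5  63.7] M [-19.4  61. ] R [-30.6  60.9]
15.5 -55.5 red L [16.8 35.7] R [-12.2  35. ] R top [-13.1  41.2]
15.5 -57 red L [11.8 39.6] R [-17.   38.9] R top [-17.9  45. ]
15.5 -62 ptr end [-9.6 57.9]
15.5 -64 ptr end [-16.2  63. ]
15.5 -66 ptr end [-22.8  68.1]
[497.2 138.3  62.2] 0.87
[647.3 344.   53. ] 0.78
[ 662.9 -190.7   56.6] 0.78
[494.  133.6  60.2] 0.58
[648.  344.6  53.7] 0.58
[555.9 152.  155.2] 0.32
pointer [(array([646.3, 346.7,  57. ]), 0.79), (array([499.4, 137.3,  59.5]), 0.76)]
pointer [(array([555.1, 152.5, 133.2]), 0.59), (array([680.3, 364.9, 102.7]), 0.56)]
green_mark [(array([553.6, 146. , 165.2]), 0.53)]
green_mark []
dish_middle [(array([684.2, 364.3, 104.9]), 0.74), (array([563.4, 152.8, 133.7]), 0.6)]
dish_middle [(array([558.8, 149.4, 133.9]), 0.81), (array([679.4, 362.2, 107.7]), 0.73)]
scale [(array([683.9, 366.6,   0.1]), 0.73), (array([558.1, 152.4,  -2.1]), 0.63)]
scale [(array([546.3, 148.4,  95.2]), 0.72), (array([560.4, 150.3, 136.6]), 0.15)]
```

```bash
python3 -c "
from h import *
b=get_image('top'); h=cv2.cvtColor(b,cv2.COLOR_RGB2HSV); m=cv2.inRange(h,(20,120,70),(32,255,255))
k,l,s,c=cv2.connectedComponentsWithStats(m)
for i in range(1,k):
    if s[i,4]>40: print(s[i],c[i].round(1),atz('top',*c[i],10).round(1))
for q in('rivet_jar','red_spool','tape_roll'): print(q,[(np.round(r['position'],1),round(r['confidence'],2)) for r in spot_point('top',q)+spot_point('side',q)])
o=get_obs();print(o['t'],o['ft_force'].round(1),o['tcp_pos'].round(1))
close_job()
"
```

```text
[232 185  20  20 283] [241.3 194.7] [569.3 153.5  10. ]
[312 236  18  18 227] [320.7 244.5] [438.2 -57.1  10. ]
rivet_jar [(array([399.1,  97.4,  -2.1]), 0.86), (array([401.2,  96.5,  -8.4]), 0.65)]
red_spool [(array([682. ,   2.4,  -1.2]), 0.92), (array([680.5,   5.9,   2.6]), 0.93)]
tape_roll [(array([540.8, 418.9,  -1.9]), 0.79), (array([5.569e+02, 1.541e+02, 1.000e-01]), 0.67), (array([5.350e+02, 4.221e+02, 2.000e-01]), 0.64)]
40.25 [-0.1 -0.4  0.6] [571.4 -48.2 294.5]
the job is handed in; nothing more can be done
```

I threaded three brass rings onto the post of the largest scale and handed the job in at 40 s. The pointer is probably in the green field, but I could not read that directly.

**Rings:** Each ring was lowered following the sinking pan and released without a drop. The final crop shows all three stacked flat with the post top just visible.

**Pointer against the green field:** With three rings the pan has sunk about 22 mm, well short of the red field at 36 mm. My estimate for the middle of the green field is about 20 to 26 mm. That puts the pointer in the field, though close to its edge at the high end. The cameras see the gauge almost edge-on, and the estimates disagreed. Some rough early triangulations put the green field at 28 to 31 mm, which would have meant a fourth ring. I rejected those because the slider visibly stands out from the gauge. The network never found the green field itself.

**Things that went wrong:**
- **First ring tried:** the one at (439, -56) was out of reach at grasp height. The jaws closed on its top edge, and it moved about 1 mm. It is the ring left over on the bench.
- **Second ring:** it first sat on the post's rim and pushed the pan down an estimated 7–10 mm beyond the first ring's weight, still far from the red field. I eased it up, shifted it about 1.4 mm, and it threaded.

**Last checks:** The jar, spool and tape are where they were at the start, within the camera error. The gripper was clear of everything. I never touched the slider.

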